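# Open the analyser's reagent compartment by its paddle latch and load a cassette

### The job

Open the sloping lid of the analyser's reagent compartment: pull up the paddle recessed in the lid so that the latch trips while you raise the lid, then swing the lid right back against its stop. Then set the spare reagent cassette down gently (do not drop it), upright and fully seated, in the empty one of the two pockets inside, lengthwise like its neighbour. Leave the lid open, the paddle sprung back into its dish, and do not disturb the cassette already fitted, the tube rack, the barcode scanner or the jar.

Things in the scene. Friction and masses are not known exactly. Their poses are not given: they have to be found in the camera images.
- case: off-white analyser case, fixed, 260 wide (y). Origin on the bench; x from its low front (robot side) to its rear, y left, z up. Front wall from x = -151 to -139, 52 high; side walls 12 thick rise to the rear, 20 to 30 below the closed lid's upper face; flat block 134 high from x = 53 to 134. Closed, the lid slopes down to the front at 0.40 rad
- lid_hinge (a point): the lid's hinge line (middle of it), at x = +50, z = 138 in the case frame; the line runs along the case's y
- lid_edge (a point): middle of the free front edge of the lid's upper face, 200 from the hinge. Lid: grey, 260 wide, 4 thick, side skirts 24 deep. The paddle's dish is centred in it, 128 to 188 from the hinge: 100 wide (y), 60 long, 32 deep; from inside it is a black box reaching 34 below the lid's upper face
- lid (a joint): lid hinge: 0 closed, grows as the lid rises, 2.32 rad is the open stop (leaning 0.35 rad back beyond upright). A stiff hinge (0.62 N m friction): the lid, 0.4 kg, stays wherever it is left. A latch holds it shut until the paddle is pulled
- paddle_grip (a point): grip point, middle of the metal paddle's width and thickness, 12 from its free front edge. Paddle 44 wide (y), 40 long, 10 thick, top 1 below the lid's face; hinge pin across it, 132 from the lid hinge, 4 below the face, 28 behind the grip; front edge lifts. At rest the point is 160 from the lid hinge, 6 below the face. Free: 28 at each side, 21 below. x along it to the rear, z out of its face
- paddle (a joint): paddle angle to the lid: 0 flush in the dish, 0.75 rad fully pulled. Spring return: about 3 N at the grip point to begin, 9 N at the end. The latch frees the lid from about 0.42 rad; the lid then needs about 6 to 7 N at the grip to rise
- new_cassette: spare reagent cassette, off-white, 0.16 kg nominal, standing on the bench beside the analyser. Body 54 long (x) x 30 wide (y) x 56 high, with a neck 32 (x) x 30 (y) on it up to 82 high. Origin at the centre of its underside, z up. Grip it across y (30)
- fitted_cassette: the same cassette, already standing in one of the pockets; origin as above
- empty_bay: centre of the floor of the empty pocket (dark pad 1 thick, no obstacle), 10 above the bench; x along the pocket. The two pockets are centred at x = -20, y = +50 and -50 in the case frame, each 60 (x) by 36 (y) inside, rims 20 above the floor and 4 thick
- tube_rack: white rack with six tubes, 90 x 50 x 78, loose, origin under its centre
- scanner: grey barcode scanner lying down, 130 long x 60 x 32, loose, origin under its handle, head towards +x
- wash_jar: jar, 60 across, 75 high, loose, origin under its centre

How it is judged:
By the outcome, as a careful person would: the job done as asked, in the order asked, and still so for the second after the job is handed in, with the robot touching nothing.
It also fails if it takes over 72 s, if anything falls off the work surface, if the arm or the gripper's body presses on something with over 40 N, if the wrist force passes 120 N, or if a joint passes its speed limit or range.

### The arm

A 6-joint arm with a two-finger parallel gripper is mounted at the origin on the work surface. World frame = base frame: x ahead of the robot, y to its left, z up, the work surface at z = 0. Lengths are in mm, angles in degrees, forces in N, time in s.
With the tool pointing down it reaches from about 300 to 850 mm from the base axis. Payload 4.2 kg.
Tool frame: the origin (TCP) lies midway between the tips of the shut fingers; the grasp point (between the pads) lies 19 mm behind it; z points along the fingers, y is the line along which they close (so a half turn about z gives the same grasp; the last joint's range is limited). The gripper opens to 91 mm and grips with 3 to 60 N. Pads are 32 mm wide; open, the fingers measure 118 mm over their backs; the gripper's body (76 mm by 178 mm) begins 60 mm behind the grasp point.
Start: joints at [-75.688, 18.312, 89.639, -0, 72.044, -1.146], TCP at [153.263, -554.218, 180.276] pointing down, gripper open.
Joint ranges: [-177.97, 177.97], [-48.28, 115.42], [12.27, 149.76], [-77.06, 257.06], [2.81, 150.46], [-146.56, 146.56]. Speed limits (degrees/s): [147.25, 147.25, 180, 180, 180, 180].

### API

Orientations are given as a 3x3 rotation matrix whose columns are the frame's x, y, z axes.
In Python, from station import sense, cams, workorder gives the robot as it stands.
- The arm moves only by the shell command python3 -m handwheel 'ROWS' [FORCE]. ROWS is JSON, a list of rows, each an object of numbers: "ax", "ay", "az": the turn, a rotation vector about the world's x, y, z in degrees; "tx", "ty", "tz": the shift along the world's x, y, z in cm; "jaw": the closure, from 0 (fully open) to 1 (shut). In form: [{"ax": .., "ay": .., "az": .., "tx": .., "ty": .., "tz": .., "jaw": ..}, ...]. A call has 1 to 20 rows; each row shifts and turns the commanded pose from where the row before left it; what a row does not reach is not made up. A row lasts 1/8 s, in which the tool goes at most 62.5 mm and 10.7 degrees, less where a joint would pass 70% of its speed; a pose out of reach is approached as far as the arm can. A call is refused whole if a number of a shift passes 6.25 or a number of a turn 10.7, either way. A call with a gripper value outside its range is refused whole. The fingers move at their own pace and stop on an object; FORCE is the grip in N (left out, the last holds). Time passes only in rows, so rows that do not move let the fingers close. It gives the time, the measured TCP pose, the force, the opening and the grip force at its end, in the units of the state.
- sense(): the state, without advancing time (a new reading comes with each control period).
- cams.snapshot(name): name is "scene" or "top" or "wrist"; returns (picture, depth): 420x560x3 uint8, red, green, blue; 420x560 float32, mm along the optical axis (not along the pixel's ray), 0 where there is no reading.
- cams.calibration(name): a dict with "vertical_fov" (degrees; the focal length in pixels is half the picture's height over the tangent of half this angle, whatever the lens; pixels are square), "cx", "cy" (the principal point, pixels), "origin" and "attitude" of the camera in the world. Camera axes: x right, y up, looking along -z (the intrinsics and any distortion apply to the point x, -y, -z); pixel columns grow to the right and rows downward; lengths in mm; the calibration is good to about 2 mm. A picture is of the moment at which its call begins: read the wrist's pose just before it. calibration takes no time and is no camera call; for the wrist camera it gives the pose at the moment of the call.
- workorder.sign_off(): hands the job in; it is judged then, once.
The state is a dict: "time": time; "joints": joint angles; "qd": joint speeds; "effort": joint torques, N m; "eef_pos": TCP position; "eef_rot": TCP orientation; "wrist_force": force on the tool from outside, world axes, zero at the start; "ft_torque": the same for the moment, N m; "grip_width": finger opening in mm; "grip_force": force on a finger pad.
Only numpy, scipy, OpenCV 4.12 (cv2) and the standard library are available. Lean on these libraries where they do the work, as an engineer would, in place of code of your own. Each camera call takes 0.05 s, during which the arm holds its last target. There are 200 camera calls.

## Working session

There is one attempt and no reset: what is moved stays moved. The work goes in short steps, Python scripts to look and compute and a shell command to move; the robot and the scene stay as the last step left them, time stands still between calls to the robot, and variables do not carry over. Pictures are saved under pics/ and viewed, at most 12 in all, crops included, and the job is handed in when it is done.

```bash
ls; mkdir -p pics
python3 - <<'E'
from station import sense,cams
import cv2,numpy as np
s=sense();print({k:np.round(v,3).tolist() for k,v in s.items()})
for n in ["scene","top"]:
    p,d=cams.snapshot(n);c=cams.calibration(n);print(n,c)
    cv2.imwrite(f"pics/{n}0.png",p[:,:,::-1]);np.savez(f"{n}0.npz",p=p,d=d,**{k:np.array(v) for k,v in c.items() if not isinstance(v,dict)})
E
```

```text
pics
{'time': 0.0, 'joints': [-75.688, 18.351, 89.708, -0.001, 72.043, -1.147], 'qd': [-0.058, -0.01, -0.021, -0.059, 0.001, -0.014], 'effort': [0.001, -41.247, -23.197, 0.073, 0.046, -0.0], 'eef_pos': [153.109, -553.638, 179.409], 'eef_rot': [[0.964, 0.267, -0.0], [0.267, -0.964, 0.002], [0.0, -0.002, -1.0]], 'wrist_force': [0.177, -0.752, -0.178], 'ft_torque': [0.001, -0.033, -0.025], 'grip_force': 0.0, 'grip_width': 91.246}
scene {'vertical_fov': 43.86611684010849, 'cx': 279.1872139006185, 'cy': 213.6507457080056, 'origin': array([1233.10488246, -457.98004026,  836.58949398]), 'attitude': array([[ 0.57009986, -0.55438969,  0.60633178],
       [ 0.8213888 ,  0.36888052, -0.43502599],
       [ 0.01750994,  0.74604238,  0.66566821]])}
top {'vertical_fov': 51.226325244560016, 'cx': 280.8986290431603, 'cy': 202.05626635577767, 'origin': array([ 435.13915541,   21.51839911, 1000.4835098 ]), 'attitude': array([[-1.09502617e-02,  9.90082055e-01, -1.40062901e-01],
       [-9.99939949e-01, -1.09033112e-02,  1.10258572e-03],
       [-4.35499058e-04,  1.40066564e-01,  9.90141994e-01]])}
```

View pics/top0.png

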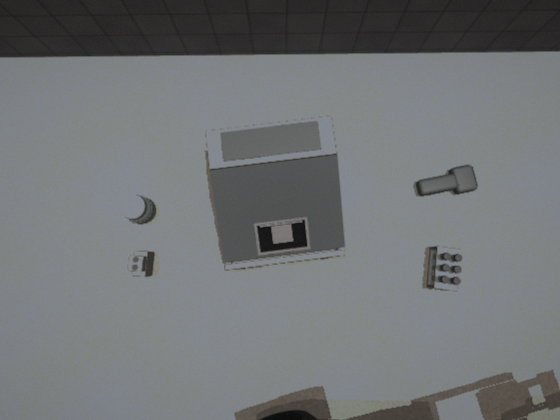

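View pics/scene0.png

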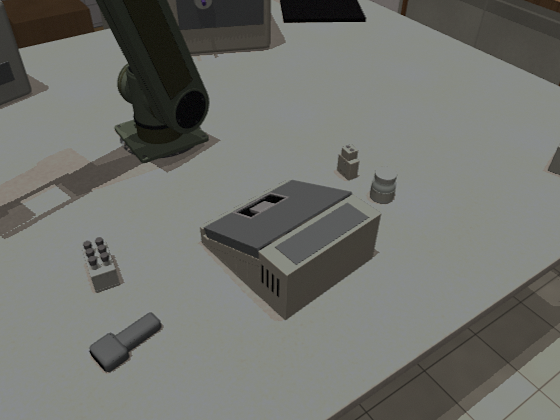

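The top view shows the analyser centred around px (278,195), with the lid at (278,210) and the paddle at (283,233). The spare cassette is at (140,264), the jar at (142,210), the rack at (445,268) and the scanner at (447,181). The scene view confirms this layout.

```bash
cat > h.py <<'E'
import numpy as np,cv2
from station import sense,cams
def snap(n,save=None):
    c=cams.calibration(n);p,d=cams.snapshot(n)
    if save: cv2.imwrite(f"pics/{save}.png",p[:,:,::-1])
    return p,d,c
def rays(c,shape=(420,560)):
    f=shape[0]/2/np.tan(np.radians(float(c["vertical_fov"]))/2)
    v,u=np.mgrid[:shape[0],:shape[1]]
    r=np.dstack([(u-c["cx"])/f,-(v-c["cy"])/f,-np.ones(shape)])
    return r@np.array(c["attitude"]).T
def cloud(d,c): return np.array(c["origin"])+rays(c)*d[...,None]
def onplane(c,uv,n,k):  # ray of pixel onto n.x=k
    r=rays(c);uv=np.atleast_2d(uv).astype(np.float32)
    w=cv2.remap(r.astype(np.float32),uv[:,0:1],uv[:,1:2],cv2.INTER_LINEAR)[:,0].astype(float)
    o=np.array(c["origin"]);t=(k-o@n)/(w@n);return o+w*t[:,None]
E
python3 - <<'E'
from h import *
z=np.load("top0.npz");p,d=z["p"],z["d"];C=cloud(d,z)
print("valid",(d>0).mean())
for n,(u,v) in dict(bench=(100,330),lid=(280,190),block=(270,140),pad=(283,233),cas=(137,258),jar=(135,208),rack=(448,270)).items(): print(n,C[v,u].round(1),p[v,u])
m=np.zeros(d.shape,np.uint8);cv2.fillPoly(m,[np.array([[220,172],[332,162],[337,210],[226,215]])],1)
P=C[(m>0)&(d>0)];mu=P.mean(0);n=np.linalg.svd(P-mu,full_matrices=False)[2][2];n*=np.sign(n[2]);k=n@mu
print("n",n,"slope",np.arccos(n[2]),"yaw",np.degrees(np.arctan2(-n[1],-n[0])),"rms",(P@n-k).std())
# lid pixels: within 4mm of plane
L=((abs(C@n-k)<6)&(d>0)).astype(np.uint8);L[:,:195]=0;L[:,355:]=0;L[:110]=0;L[280:]=0
L=cv2.morphologyEx(L,cv2.MORPH_OPEN,np.ones((3,3)))
q=max(cv2.findContours(L,cv2.RETR_EXTERNAL,cv2.CHAIN_APPROX_NONE)[0],key=cv2.contourArea)[:,0]
Q=onplane(z,q,n,k)
yaw=np.arctan2(-n[1],-n[0])
e2=np.array([-np.sin(yaw),np.cos(yaw),0]);e1=np.cross(e2,n) # up-slope
r=cv2.minAreaRect(np.c_[Q@e1,Q@e2].astype(np.float32));print("rect",r)
for b in cv2.boxPoints(r): print("corner",(b[0]*e1+b[1]*e2+n*k).round(1))
# cassette
for nm,(u0,u1,v0,v1) in dict(cas=(118,165,240,285),jar=(118,165,190,228)).items():
    S=C[v0:v1,u0:u1].reshape(-1,3);S=S[S[:,2]>15];print(nm,len(S),S.min(0),S.max(0),np.percentile(S[:,2],[10,50,75,90,98]))
c=(C[...,2]>68)&(C[...,2]<95);c[:240]=0;c[285:]=0;c[:,:110]=0;c[:,170:]=0
S=C[c];print("neck",cv2.minAreaRect(S[:,:2].astype(np.float32)),len(S),S[:,2].mean())
c=(C[...,2]>40)&(C[...,2]<95);c[:240]=0;c[285:]=0;c[:,:110]=0;c[:,170:]=0
S=C[c];print("all",cv2.minAreaRect(S[:,:2].astype(np.float32)))
cv2.imwrite("pics/c0.png",cv2.resize(p[185:290,110:350,::-1],None,fx=3.3,fy=3.3,interpolation=cv2.INTER_CUBIC))
E
```

```text
valid 0.9961862244897959
bench [294.8 424.3  -0. ] [130 133 141]
lid [585.1  22.1 116.8] [83 85 85]
block [684.9  41.3 136.7] [100 101 101]
pad [499.8  16.8  77.5] [123 117 117]
cas [450.8 320.8  83.1] [85 83 81]
jar [556.7 331.4  74.9] [132 137 146]
rack [ 419.  -325.3   78.8] [86 83 82]
n [-0.38731062 -0.04305018  0.92094363] slope 0.4003012823669588 yaw 6.3424815541514645 rms 1.5261233818053215
rect ((545.2984008789062, -34.58941650390625), (207.412109375, 259.98333740234375), 0.17976033687591553)
corner [440.1 144.6  60.6]
corner [ 469.6 -113.7   60.9]
corner [659.4 -92.  141.8]
corner [629.9 166.3 141.4]
cas 558 [412.22541719  21.51839911  15.0359876 ] [ 466.32964036  342.1432697  1000.4835098 ] [32.93280124 59.29123773 81.67392244 83.59261387 86.19696218]
jar 775 [435.13915541  21.51839911  15.23918247] [ 588.06073831  364.52393275 1000.4835098 ] [34.72845867 73.81445647 75.80616017 77.11490112 78.77419835]
neck ((439.5522155761719, 325.09228515625), (31.33258628845215, 31.529212951660156), 87.09062957763672) 250 81.21480203630863
all ((439.5827941894531, 325.09112548828125), (31.454710006713867, 53.60914611816406), 86.28805541992188)
```

View pics/c0.png

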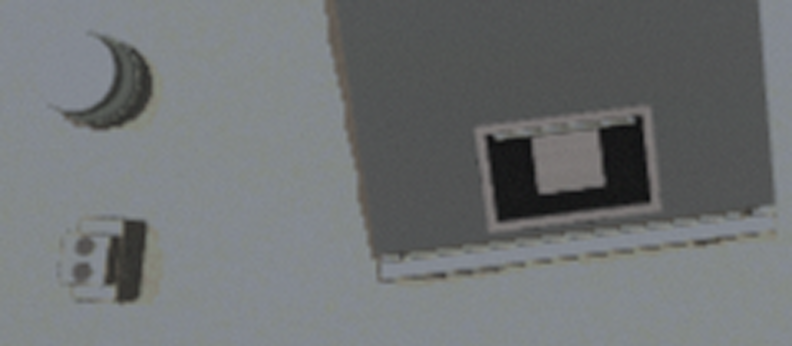

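The crop shows the cassette upright, with its neck at crop (85,258) and its long side along world x. The paddle centre is at crop (568,162) and the dish spans (480–655, 110–228). All three agree with the depth measurements.

```bash
cat >> h.py <<'E'
from scipy.spatial.transform import Rotation as Rn
YAW=np.radians(6.5)
CX=np.array([np.cos(YAW),np.sin(YAW),0]);CY=np.array([-np.sin(YAW),np.cos(YAW),0]);Z=np.array([0,0,1.])
EDGE=np.array([454.9,15.5,60.5])
HINGE=EDGE+200*(np.cos(.4)*CX+np.sin(.4)*Z)
def lidpt(th,r,h,y=0):  # r from hinge, h above face, lid angle th
    a=th-.4;return HINGE+r*(-np.cos(a)*CX+np.sin(a)*Z)+h*(np.sin(a)*CX+np.cos(a)*Z)+y*CY
def case(x,y,z): return HINGE+(x-50)*CX+y*CY+(z-138)*Z
def rot(pitch): # tool z tilted forward by pitch rad from down; tool y=-CY
    z=np.sin(pitch)*CX-np.cos(pitch)*Z;y=-CY;return np.c_[np.cross(y,z),y,z]
def go(t,R,p0=None,R0=None):
    if p0 is None: s=sense();p0,R0=np.array(s["eef_pos"]),np.array(s["eef_rot"])
    print("cm",((t-p0)/10).round(2),"rotvec",np.degrees(Rn.from_matrix(R@R0.T).as_rotvec()).round(2),"to",t.round(1))
def paddlept(th,ph): # grip point + tool pitch ; pin at r132,h-4, grip at 28 fwd, 2 below
    c,s=np.cos(ph),np.sin(ph);return lidpt(th,132+28*c+2*s*(-1)*(-1)*0-2*-s*-1*0,-4+28*s-2*c)
E
python3 - <<'E'
from h import *
z=np.load("top0.npz");p,d=z["p"],z["d"];C=cloud(d,z)
f=210/np.tan(np.radians(z["vertical_fov"])/2)
def pr(P):
    q=z["attitude"].T@(P-z["origin"]);return (z["cx"]-f*q[0]/q[2]).round(1),(z["cy"]+f*q[1]/q[2]).round(1)
for n,P in dict(hingeL=lidpt(0,200,0,130),R=lidpt(0,200,0,-130),pc=lidpt(0,152,-1),pf1=lidpt(0,172,-1,22),pf2=lidpt(0,172,-1,-22),d1=lidpt(0,188,0,50),d2=lidpt(0,128,0,-50),blkL=case(134,130,134),blkR=case(134,-130,134)).items(): print(n,pr(P))
print("hinge",HINGE,"case0",case(0,0,0))
g=lidpt(0,160,-6);R=rot(.4);zz=R[:,2]
s=sense();p0,R0=np.array(s["eef_pos"]),np.array(s["eef_rot"])
a=g-90*zz
go(a,R);print("grip tcp",g+17*zz,"dir",zz)
E
```

```text
hingeL (np.float64(223.1), np.float64(262.3))
R (np.float64(344.2), np.float64(247.0))
pc (np.float64(281.2), np.float64(233.3))
pf1 (np.float64(272.0), np.float64(243.5))
pf2 (np.float64(292.6), np.float64(240.9))
d1 (np.float64(259.8), np.float64(252.3))
d2 (np.float64(303.7), np.float64(219.7))
blkL (np.float64(204.5), np.float64(130.7))
blkR (np.float64(330.5), np.float64(115.5))
hinge [637.9280562   36.35341292 138.38366846] case0 [5.88249463e+02 3.06932522e+01 3.83668462e-01]
cm [30.59 56.97 -2.6 ] rotvec [  4.28 -22.54  -8.86] to [459.   16.  153.4]
grip tcp [500.40465866  20.68460096  54.89233083] dir [ 0.38691511  0.04408341 -0.92106099]
```

```bash
sed -i 's/454.9,15.5,60.5/454.9,13.5,60.5/' h.py
python3 -m handwheel '[{"tx":2.2,"ty":4.05,"tz":0.2,"ax":0.3,"ay":-1.6,"az":-0.63,"jaw":0.34},{"tx":2.2,"ty":4.05,"ax":0.3,"ay":-1.6,"az":-0.63,"jaw":0.34},{"tx":2.2,"ty":4.05,"ax":0.3,"ay":-1.6,"az":-0.63,"jaw":0.34},{"tx":2.2,"ty":4.05,"ax":0.3,"ay":-1.6,"az":-0.63,"jaw":0.34},{"tx":2.2,"ty":4.05,"ax":0.3,"ay":-1.6,"az":-0.63,"jaw":0.34},{"tx":2.2,"ty":4.05,"ax":0.3,"ay":-1.6,"az":-0.63,"jaw":0.34},{"tx":2.2,"ty":4.05,"ax":0.3,"ay":-1.6,"az":-0.63,"jaw":0.34},{"tx":2.2,"ty":4.05,"ax":0.3,"ay":-1.6,"az":-0.63,"jaw":0.34},{"tx":2.2,"ty":4.05,"ax":0.3,"ay":-1.6,"az":-0.63,"jaw":0.34},{"tx":2.2,"ty":4.05,"ax":0.3,"ay":-1.6,"az":-0.63,"jaw":0.34},{"tx":2.2,"ty":4.05,"ax":0.3,"ay":-1.6,"az":-0.63,"jaw":0.34},{"tx":2.2,"ty":4.05,"ax":0.3,"ay":-1.6,"az":-0.63,"jaw":0.34},{"tx":2.1,"ty":4.05,"ax":0.3,"ay":-1.6,"az":-0.63,"jaw":0.34},{"tx":2.0,"ty":4.05,"tz":-0.2,"ax":0.3,"ay":-1.6,"az":-0.63,"jaw":0.34},{"jaw":0.34},{"jaw":0.34},{"jaw":0.34}]' 40
python3 - <<'E'
from h import *
s=sense();print(s["time"],s["joints"].__repr__(),s["grip_width"])
g=lidpt(0,160,-6);R=rot(.4);zz=R[:,2]
go(g-90*zz,R);go(g+15*zz,R)
p,d,c=snap("wrist","w1");print(c["cx"],c["cy"],c["origin"])
C=cloud(d,c)
f=210/np.tan(np.radians(c["vertical_fov"])/2)
for n,P in dict(pc=lidpt(0,152,-1),pf1=lidpt(0,172,-1,22),pf2=lidpt(0,172,-1,-22),d1=lidpt(0,188,0,50),d2=lidpt(0,128,0,-50)).items():
    q=np.array(c["attitude"]).T@(P-c["origin"]);print(n,(c["cx"]-f*q[0]/q[2]).round(1),(c["cy"]+f*q[1]/q[2]).round(1))
E
```

```text
0.1 array([-7.56857433e+01,  1.83491358e+01,  8.96993560e+01, -1.75014945e-03,
        7.20432011e+01, -1.14608208e+00]) 91.3861066398675
cm [30.59 56.77 -2.6 ] rotvec [  4.28 -22.54  -8.86] to [459.   14.  153.4]
cm [ 34.65  57.23 -12.28] rotvec [  4.28 -22.54  -8.86] to [499.6  18.6  56.7]
282.5206321178715 214.9558385217233 [ 225.59604236 -532.75981146  383.64268268]
pc -447.9 -544.9
pf1 -442.7 -482.8
pf2 -371.7 -467.0
d1 -458.1 -443.2
d2 -414.3 -622.4invalid input at $[1]: expected keys ax, ay, az, tx, ty, tz, jaw
```

View pics/w1.png

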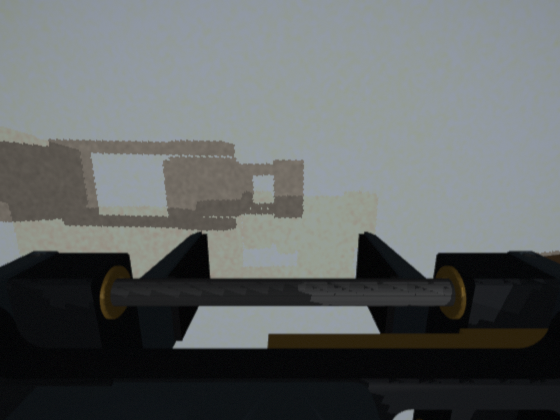

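The call was refused because every row needs all seven keys, so the arm hasn't moved. The picture only shows the bench at the start pose, with the fingers at (195,280) and (370,280).

```bash
python3 -m handwheel '[{"tx":2.2,"ty":4.05,"tz":0.2,"ax":0.3,"ay":-1.6,"az":-0.63,"jaw":0.34},{"tx":2.2,"ty":4.05,"tz":0,"ax":0.3,"ay":-1.6,"az":-0.63,"jaw":0.34},{"tx":2.2,"ty":4.05,"tz":0,"ax":0.3,"ay":-1.6,"az":-0.63,"jaw":0.34},{"tx":2.2,"ty":4.05,"tz":0,"ax":0.3,"ay":-1.6,"az":-0.63,"jaw":0.34},{"tx":2.2,"ty":4.05,"tz":0,"ax":0.3,"ay":-1.6,"az":-0.63,"jaw":0.34},{"tx":2.2,"ty":4.05,"tz":0,"ax":0.3,"ay":-1.6,"az":-0.63,"jaw":0.34},{"tx":2.2,"ty":4.05,"tz":0,"ax":0.3,"ay":-1.6,"az":-0.63,"jaw":0.34},{"tx":2.2,"ty":4.05,"tz":0,"ax":0.3,"ay":-1.6,"az":-0.63,"jaw":0.34},{"tx":2.2,"ty":4.05,"tz":0,"ax":0.3,"ay":-1.6,"az":-0.63,"jaw":0.34},{"tx":2.2,"ty":4.05,"tz":0,"ax":0.3,"ay":-1.6,"az":-0.63,"jaw":0.34},{"tx":2.2,"ty":4.05,"tz":0,"ax":0.3,"ay":-1.6,"az":-0.63,"jaw":0.34},{"tx":2.2,"ty":4.05,"tz":0,"ax":0.3,"ay":-1.6,"az":-0.63,"jaw":0.34},{"tx":2.1,"ty":4.05,"tz":0,"ax":0.3,"ay":-1.6,"az":-0.63,"jaw":0.34},{"tx":2.0,"ty":4.05,"tz":-0.2,"ax":0.3,"ay":-1.6,"az":-0.63,"jaw":0.34},{"tx":0,"ty":0,"tz":0,"ax":0,"ay":0,"az":0,"jaw":0.34},{"tx":0,"ty":0,"tz":0,"ax":0,"ay":0,"az":0,"jaw":0.34},{"tx":0,"ty":0,"tz":0,"ax":0,"ay":0,"az":0,"jaw":0.34}]' 40
cat > chk.py <<'E'
from h import *
s=sense();print(s["time"],s["joints"].round(1),s["grip_width"])
g=lidpt(0,160,-6);R=rot(.4);zz=R[:,2]
go(g-90*zz,R);go(g+15*zz,R)
p,d,c=snap("wrist","w2")
f=210/np.tan(np.radians(c["vertical_fov"])/2)
for n,P in dict(pc=lidpt(0,152,-1),pf1=lidpt(0,172,-1,22),pf2=lidpt(0,172,-1,-22),d1=lidpt(0,188,0,50),d2=lidpt(0,128,0,-50)).items():
    q=np.array(c["attitude"]).T@(P-c["origin"]);print(n,(c["cx"]-f*q[0]/q[2]).round(1),(c["cy"]+f*q[1]/q[2]).round(1))
E
python3 chk.py
```

```text
time: 2.28
eef_pos: [458.0, 11.7, 180.3]
eef_rot: [[0.916, 0.111, 0.385], [0.104, -0.994, 0.04], [0.387, 0.003, -0.922]]
wrist_force: [0.4, -0.2, -0.4]
grip_width: 60.2
grip_force: 0.0
2.275 [ -2.7  -4.4 121.1   5.1  41.   77.7] 60.207880858816196
cm [ 0.1   0.23 -2.69] rotvec [ 0.17 -0.14  0.12] to [459.   14.  153.4]
cm [  4.16   0.69 -12.36] rotvec [ 0.17 -0.14  0.12] to [499.6  18.6  56.7]
pc 281.5 206.3
pf1 261.5 224.1
pf2 301.5 224.0
d1 236.5 238.2
d2 328.7 184.4
```

View pics/w2.png

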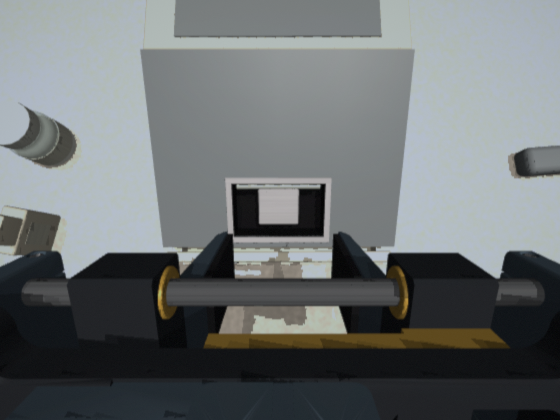

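The wrist view shows the paddle at about (278,206), 2–3 px left of the prediction, and its rows agree. I'll split the difference between the two cameras, descend and grip.

```bash
sed -i 's/454.9,13.5,60.5/454.9,15.0,60.5/' h.py
python3 -m handwheel '[{"tx":0.05,"ty":0.2,"tz":-1.3,"ax":0.17,"ay":-0.14,"az":0.12,"jaw":0.34},{"tx":0.05,"ty":0.17,"tz":-1.4,"ax":0,"ay":0,"az":0,"jaw":0.34},{"tx":0.81,"ty":0.09,"tz":-1.93,"ax":0,"ay":0,"az":0,"jaw":0.34},{"tx":0.81,"ty":0.09,"tz":-1.93,"ax":0,"ay":0,"az":0,"jaw":0.34},{"tx":0.81,"ty":0.09,"tz":-1.93,"ax":0,"ay":0,"az":0,"jaw":0.34},{"tx":0.81,"ty":0.09,"tz":-1.93,"ax":0,"ay":0,"az":0,"jaw":0.34},{"tx":0.41,"ty":0.05,"tz":-0.97,"ax":0,"ay":0,"az":0,"jaw":0.34},{"tx":0.41,"ty":0.05,"tz":-0.97,"ax":0,"ay":0,"az":0,"jaw":0.34},{"tx":0,"ty":0,"tz":0,"ax":0,"ay":0,"az":0,"jaw":0.34}]' 40
python3 - <<'E'
from h import *
s=sense();print(s["joints"].round(1));g=lidpt(0,160,-6);R=rot(.4);go(g+15*R[:,2],R)
E
```

```text
time: 3.45
eef_pos: [499.8, 20.8, 56.3]
eef_rot: [[0.915, 0.115, 0.386], [0.105, -0.993, 0.045], [0.389, -0.0, -0.921]]
wrist_force: [0.1, 0.1, -0.3]
grip_width: 60.1
grip_force: 0.0
[ -1.2   9.5 128.7   9.1  19.4  74.3]
cm [-0.01 -0.07  0.05] rotvec [-0.01 -0.04 -0.08] to [499.6  20.1  56.7]
```

```bash
sed -i '/^def paddlept/,$d' h.py
cat >> h.py <<'E'
def paddlept(th,ph): c,s=np.cos(ph),np.sin(ph);return lidpt(th,132+28*c+2*s,-4+28*s-2*c)
def rows(P,p0=None,R0=None): # P list of (tcp,R); prints deltas
    if p0 is None: s=sense();p0,R0=np.array(s["eef_pos"]),np.array(s["eef_rot"])
    for t,R in P:
        go(t,R,p0,R0);p0,R0=t,R
E
python3 - <<'E'
from h import *
def tp(th,ph,pit): R=rot(pit);return paddlept(th,ph)+13*R[:,2],R
print("tilt");rows([tp(0,0,.2),tp(0,0,.05)])
print("pull");p,R=tp(0,0,.05)
rows([tp(0,a,.05+a) for a in (.1,.2,.3,.4,.5)]+[tp(t,.5,.55+.8*t) for t in (.1,.2,.3,.4,.5,.6)],p,R)
E
```

```text
tilt
cm [-0.34 -0.11  0.15] rotvec [-1.31 11.34 -0.07] to [496.4  19.7  57.8]
cm [-0.19 -0.02 -0.02] rotvec [-0.97  8.54  0.  ] to [494.5  19.5  57.6]
pull
cm [0.01 0.   0.27] rotvec [ 0.65 -5.69 -0.  ] to [494.6  19.5  60.3]
cm [0.04 0.   0.29] rotvec [ 0.65 -5.69  0.  ] to [495.   19.6  63.2]
cm [0.06 0.01 0.31] rotvec [ 0.65 -5.69  0.  ] to [495.6  19.6  66.3]
cm [0.09 0.01 0.33] rotvec [ 0.65 -5.69 -0.  ] to [496.5  19.7  69.6]
cm [0.11 0.01 0.34] rotvec [ 0.65 -5.69  0.  ] to [497.5  19.9  73. ]
cm [-0.38 -0.04  1.56] rotvec [ 0.52 -4.55  0.  ] to [493.8  19.4  88.7]
cm [-0.23 -0.03  1.61] rotvec [ 0.52 -4.55 -0.  ] to [491.4  19.2 104.7]
cm [-0.08 -0.01  1.64] rotvec [ 0.52 -4.55 -0.  ] to [490.6  19.1 121.1]
cm [0.07 0.01 1.65] rotvec [ 0.52 -4.55  0.  ] to [491.3  19.1 137.7]
cm [0.22 0.02 1.65] rotvec [ 0.52 -4.55 -0.  ] to [493.5  19.4 154.2]
cm [0.37 0.04 1.63] rotvec [ 0.52 -4.55  0.  ] to [497.1  19.8 170.5]
```

Tilt about the grip point and close.

```bash
python3 -m handwheel '[{"tx":-0.34,"ty":-0.07,"tz":0.15,"ax":-1.3,"ay":10.5,"az":0,"jaw":0.34},{"tx":-0.2,"ty":-0.02,"tz":0,"ax":-1.0,"ay":9.4,"az":0,"jaw":0.34},{"tx":0,"ty":0,"tz":0,"ax":0,"ay":0,"az":0,"jaw":0.7},{"tx":0,"ty":0,"tz":0,"ax":0,"ay":0,"az":0,"jaw":1},{"tx":0,"ty":0,"tz":0,"ax":0,"ay":0,"az":0,"jaw":1},{"tx":0,"ty":0,"tz":0,"ax":0,"ay":0,"az":0,"jaw":1},{"tx":0,"ty":0,"tz":0,"ax":0,"ay":0,"az":0,"jaw":1},{"tx":0,"ty":0,"tz":0,"ax":0,"ay":0,"az":0,"jaw":1}]' 40
```

```text
time: 4.45
eef_pos: [494.5, 20.4, 58.1]
eef_rot: [[0.992, 0.115, 0.054], [0.115, -0.993, 0.007], [0.054, -0.001, -0.999]]
wrist_force: [0.6, -0.1, 0.8]
grip_width: 3.0
grip_force: 0.0
```

The fingers closed to 3 mm with no force, so they missed the paddle. I'll look.

Run:
```python
from h import *
s=sense();print(s["grip_width"],s["joints"].round(1))
p,d,c=snap("wrist");q,d2,c2=snap("top")
a=cv2.resize(q[190:280,200:360],None,fx=3.5,fy=3.5,interpolation=cv2.INTER_CUBIC)
im=np.zeros((420+0,560,3),np.uint8);im[:]=p
cv2.imwrite("pics/m.png",np.hstack([cv2.resize(im,(400,300)),cv2.resize(a,(400,300))])[:,:,::-1])
```

```text
3.0455838632350436 [  0.8  16.3 112.6   0.5  48.   83.8]
```

View pics/m.png

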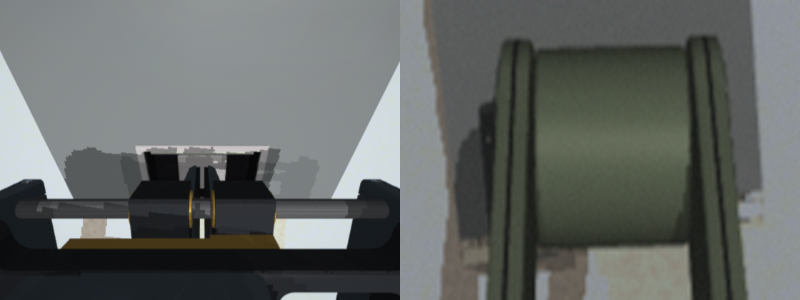

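```bash
python3 -m handwheel '[{"tx":0,"ty":0,"tz":0,"ax":0,"ay":0,"az":0,"jaw":0.34},{"tx":0,"ty":0,"tz":0,"ax":0,"ay":0,"az":0,"jaw":0.34},{"tx":0,"ty":0,"tz":0,"ax":0,"ay":0,"az":0,"jaw":0.34},{"tx":0,"ty":0,"tz":0,"ax":0,"ay":0,"az":0,"jaw":0.34},{"tx":-0.4,"ty":0,"tz":1.5,"ax":0,"ay":0,"az":0,"jaw":0.34},{"tx":-0.6,"ty":0,"tz":2,"ax":0,"ay":0,"az":0,"jaw":0.34},{"tx":-1,"ty":0,"tz":3,"ax":0,"ay":0,"az":0,"jaw":0.34},{"tx":-1.5,"ty":0,"tz":3,"ax":0,"ay":0,"az":0,"jaw":0.34},{"tx":0,"ty":0,"tz":0,"ax":0,"ay":0,"az":0,"jaw":0.34}]' 40
python3 - <<'E'
from h import *
p,d,c=snap("wrist")
cv2.imwrite("pics/w3.png",cv2.resize(p[:260,130:430],None,fx=2.3,fy=2.3,interpolation=cv2.INTER_CUBIC)[:,:,::-1])
f=210/np.tan(np.radians(c["vertical_fov"])/2)
for n,P in dict(pc=lidpt(0,152,-1),pf1=lidpt(0,172,-1,22),pf2=lidpt(0,172,-1,-22),d1=lidpt(0,188,0,50),d2=lidpt(0,128,0,-50),e1=lidpt(0,200,0,130),e2=lidpt(0,200,0,-130)).items():
    q=np.array(c["attitude"]).T@(P-c["origin"]);print(n,(c["cx"]-f*q[0]/q[2]).round(1),(c["cy"]+f*q[1]/q[2]).round(1))
C=cloud(d,c)
for y in (0,):
  for r in range(120,210,8):
    P=lidpt(0,r,-1,y);q=np.array(c["attitude"]).T@(P-c["origin"]);u,v=int(round(c["cx"]-f*q[0]/q[2])),int(round(c["cy"]+f*q[1]/q[2]))
    n=np.array([0,0,0]);X=C[v,u] if v<420 else None
    if X is not None:
        e=X-HINGE;a=-.4;print(r,(u,v),"r",(e@(-np.cos(a)*CX+np.sin(a)*Z)).round(1),"h",(e@(np.sin(a)*CX+np.cos(a)*Z)).round(1),p[v,u])
E
```

```text
time: 5.68
eef_pos: [460.6, 20.4, 156.1]
eef_rot: [[0.992, 0.116, 0.06], [0.115, -0.993, 0.007], [0.06, -0.0, -0.998]]
wrist_force: [0.5, -0.5, 0.3]
grip_width: 59.9
grip_force: 0.0
pc 289.1 178.7
pf1 266.6 196.6
pf2 311.0 196.6
d1 239.6 210.4
d2 344.7 155.7
e1 163.9 219.8
e2 413.0 220.3
120 (290, 147) r 120.4 h -1.4 [139 141 142]
128 (289, 155) r 129.7 h -5.3 [168 173 165]
136 (289, 163) r 136.2 h -1.9 [188 184 185]
144 (289, 171) r 144.7 h -2.6 [187 184 185]
152 (289, 179) r 153.6 h -3.3 [189 186 186]
160 (289, 186) r 160.7 h -2.2 [187 185 184]
168 (289, 193) r 168.6 h -2.2 [118 116 117]
176 (289, 200) r 186.1 h -17.3 [ 8  9 11]
184 (289, 207) r 186.4 h -4.1 [19 19 21]
192 (289, 213) r 191.1 h -0.1 [98 96 97]
200 (288, 220) r 207.1 h -10.0 [77 74 68]
208 (288, 226) r 210.7 h -4.0 [126 121 109]
```

View pics/w3.png

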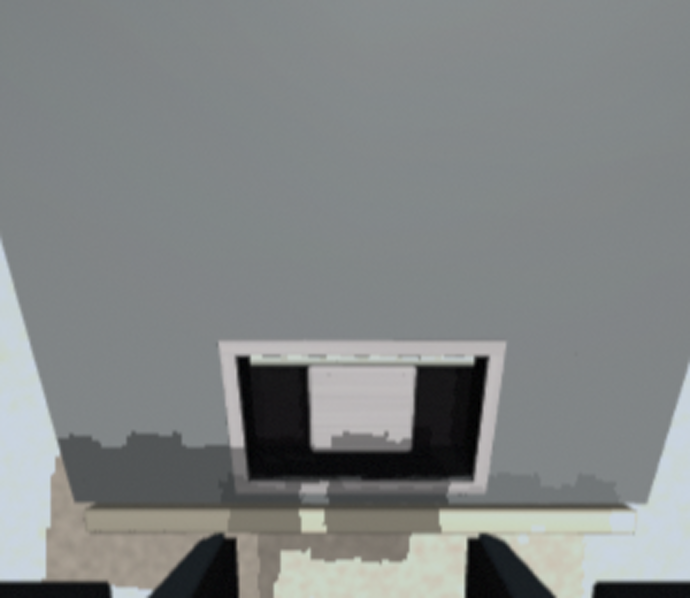

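The paddle is flush and where predicted (r and h match). So the question is where the fingertips really are, which I can check in the wrist depth.

Run:
```python
from h import *
s=sense();p0=np.array(s["eef_pos"]);R=np.array(s["eef_rot"])
p,d,c=snap("wrist");C=(cloud(d,c)-p0)@R
print("cam in tool",(np.array(c["origin"])-p0)@R)
ok=(d>0)&(C[...,2]<6)&(C[...,2]>-60)&(abs(C[...,1])<60)&(abs(C[...,0])<60)
v,u=np.nonzero(ok);P=C[ok]
print(len(P),P.min(0),P.max(0))
for lo in range(-60,6,6):
    for sg in (1,-1):
        q=P[(P[:,2]>=lo)&(P[:,2]<lo+6)&(P[:,1]*sg>0)]
        if len(q): print(lo,sg,len(q),"x",np.percentile(q[:,0],[2,98]).round(1),"y",np.percentile(q[:,1],[2,98]).round(1))
```

```text
cam in tool [  75.21337588   -1.3943747  -204.06689679]
1222 [-11.26462011 -41.34256559 -59.99199369] [ 19.43296117  38.52999005 -32.17295012]
-60 1 152 x [ 1.  19.1] y [28.5 37.9]
-60 -1 150 x [ 0.6 19.2] y [-40.9 -31.4]
-54 1 141 x [-2.1 19.1] y [28.6 38.1]
-54 -1 149 x [-1.5 19.2] y [-40.7 -31.4]
-48 1 135 x [-4.7 19.1] y [28.6 37.3]
-48 -1 131 x [-4.7 19.2] y [-39.9 -31.5]
-42 1 131 x [-7.9 19.1] y [28.6 36.5]
-42 -1 127 x [-7.8 19.1] y [-39.  -31.5]
-36 1 52 x [-10.6  18.8] y [28.7 34.4]
-36 -1 54 x [-10.5  18.8] y [-36.8 -31.6]
```

The visible fingertips end about 32 mm behind the TCP at this opening, so the fingers must swing back as they open. I'll measure at the paddle's width and when shut.

```bash
cat > tip.py <<'E'
from h import *
s=sense();p0=np.array(s["eef_pos"]);R=np.array(s["eef_rot"])
p,d,c=snap("wrist");C=(cloud(d,c)-p0)@R
ok=(d>0)&(C[...,2]<15)&(C[...,2]>-60)&(abs(C[...,1])<60)&(C[...,0]<22)&(C[...,0]>-60)
P=C[ok];print("w",s["grip_width"])
for lo in range(-60,15,5):
    q=P[(P[:,2]>=lo)&(P[:,2]<lo+5)]
    if len(q)>3: print(lo,len(q),"x",np.percentile(q[:,0],[2,98]).round(1),"|y|",np.percentile(abs(q[:,1]+1.4),[2,98]).round(1))
E
python3 -m handwheel '[{"tx":0,"ty":0,"tz":0,"ax":0,"ay":0,"az":0,"jaw":0.5},{"tx":0,"ty":0,"tz":0,"ax":0,"ay":0,"az":0,"jaw":0.5},{"tx":0,"ty":0,"tz":0,"ax":0,"ay":0,"az":0,"jaw":0.5}]' | grep width; python3 tip.py
python3 -m handwheel '[{"tx":0,"ty":0,"tz":0,"ax":0,"ay":0,"az":0,"jaw":1},{"tx":0,"ty":0,"tz":0,"ax":0,"ay":0,"az":0,"jaw":1},{"tx":0,"ty":0,"tz":0,"ax":0,"ay":0,"az":0,"jaw":1},{"tx":0,"ty":0,"tz":0,"ax":0,"ay":0,"az":0,"jaw":1}]' | grep width; python3 tip.py
```

```text
grip_width: 45.7
w 45.690388523238475
-60 217 x [ 1.5 19.2] |y| [22.8 32.5]
-55 206 x [-1.2 19.3] |y| [22.8 32. ]
-50 213 x [-4.  19.3] |y| [22.8 31.7]
-45 188 x [-6.2 19.2] |y| [22.8 31.2]
-40 170 x [-8.5 19.1] |y| [22.8 30.4]
-35 46 x [-12.  19.] |y| [22.9 27.7]
grip_width: 8.4
w 8.427295674907825
-60 137 x [17.  19.3] |y| [ 4.5 14.4]
-55 120 x [17.  19.3] |y| [ 4.6 14. ]
-50 124 x [-4.9 19.2] |y| [ 4.3 13.6]
-45 148 x [-1.6 19.2] |y| [ 4.3 13. ]
-40 74 x [15.2 19.2] |y| [ 4.4 12.6]
-35 20 x [16.9 19. ] |y| [4.5 9.3]
```

The tips end at tool z ≈ −32 at every opening. So the fingers closed about 15 mm above the lid, which explains the miss. I'll plan from the observed tips, with the grasp point about 19 behind them.

```bash
cat >> h.py <<'E'
TIP=32
def tp(th,ph,pit,b=13): R=rot(pit);return paddlept(th,ph)+(b+TIP)*R[:,2],R
E
python3 - <<'E'
from h import *
p,R=tp(0,0,.05);rows([(p+np.array([0,0,70]),R),(p,R)])
E
```

```text
cm [ 3.65 -0.07 -5.75] rotvec [-0.07  0.22 -0.13] to [496.1  19.7  95.6]
cm [ 0.  0. -7.] rotvec [0. 0. 0.] to [496.1  19.7  25.6]
```

```bash
python3 -m handwheel '[{"tx":1.2,"ty":0,"tz":-1.5,"ax":0,"ay":0.2,"az":0,"jaw":0.34},{"tx":1.2,"ty":-0.07,"tz":-2,"ax":0,"ay":0,"az":0,"jaw":0.34},{"tx":1.25,"ty":0,"tz":-2.2,"ax":0,"ay":0,"az":0,"jaw":0.34},{"tx":0,"ty":0,"tz":-2,"ax":0,"ay":0,"az":0,"jaw":0.34},{"tx":0,"ty":0,"tz":-1.5,"ax":0,"ay":0,"az":0,"jaw":0.34},{"tx":0,"ty":0,"tz":-1,"ax":0,"ay":0,"az":0,"jaw":0.34},{"tx":0,"ty":0,"tz":-0.8,"ax":0,"ay":0,"az":0,"jaw":0.34},{"tx":0,"ty":0,"tz":-0.7,"ax":0,"ay":0,"az":0,"jaw":0.34},{"tx":0,"ty":0,"tz":0,"ax":0,"ay":0,"az":0,"jaw":0.34}]'
python3 - <<'E'
from h import *
p,R=tp(0,0,.05);go(p,R)
E
```

```text
time: 7.88
eef_pos: [495.9, 19.7, 35.7]
eef_rot: [[0.992, 0.116, 0.049], [0.115, -0.993, 0.007], [0.05, -0.001, -0.999]]
wrist_force: [-0.2, -0.5, -0.1]
grip_width: 59.9
grip_force: 0.0
cm [ 0.02 -0.   -1.01] rotvec [-0.07 -0.02 -0.13] to [496.1  19.7  25.6]
```

```bash
python3 -m handwheel '[{"tx":0,"ty":0,"tz":-0.5,"ax":0,"ay":0,"az":0,"jaw":0.34},{"tx":0,"ty":0,"tz":-0.5,"ax":0,"ay":0,"az":0,"jaw":0.34},{"tx":0,"ty":0,"tz":0,"ax":0,"ay":0,"az":0,"jaw":0.7},{"tx":0,"ty":0,"tz":0,"ax":0,"ay":0,"az":0,"jaw":1},{"tx":0,"ty":0,"tz":0,"ax":0,"ay":0,"az":0,"jaw":1}]' 40;  python3 - <<'E'
from h import *
a,R=tp(0,0,.05)
rows([tp(0,a,.05+a) for a in (.1,.2,.3,.4,.5)]+[tp(t,.5,.55+.8*t) for t in (.1,.2,.3,.4,.5,.6,.7)],a,R)
E
```

```text
time: 8.5
eef_pos: [495.9, 20.4, 26.0]
eef_rot: [[0.992, 0.115, 0.05], [0.114, -0.993, 0.008], [0.05, -0.003, -0.999]]
wrist_force: [0.3, 3.9, -1.8]
grip_width: 43.7
grip_force: 40.0
cm [0.33 0.04 0.3 ] rotvec [ 0.65 -5.69 -0.  ] to [499.4  20.1  28.6]
cm [0.35 0.04 0.36] rotvec [ 0.65 -5.69  0.  ] to [502.9  20.5  32.2]
cm [0.37 0.04 0.41] rotvec [ 0.65 -5.69  0.  ] to [506.5  20.9  36.2]
cm [0.38 0.04 0.45] rotvec [ 0.65 -5.69 -0.  ] to [510.3  21.3  40.8]
cm [0.39 0.04 0.5 ] rotvec [ 0.65 -5.69  0.  ] to [514.2  21.8  45.7]
cm [-0.17 -0.02  1.71] rotvec [ 0.52 -4.55  0.  ] to [512.5  21.6  62.8]
cm [-0.03 -0.    1.77] rotvec [ 0.52 -4.55 -0.  ] to [512.2  21.5  80.5]
cm [0.1  0.01 1.81] rotvec [ 0.52 -4.55 -0.  ] to [513.2  21.6  98.6]
cm [0.24 0.03 1.84] rotvec [ 0.52 -4.55  0.  ] to [515.6  21.9 117. ]
cm [0.37 0.04 1.85] rotvec [ 0.52 -4.55 -0.  ] to [519.3  22.3 135.6]
cm [0.51 0.06 1.85] rotvec [ 0.52 -4.55  0.  ] to [524.4  22.9 154. ]
cm [0.63 0.07 1.82] rotvec [ 0.52 -4.55  0.  ] to [530.7  23.6 172.3]
```

The paddle is gripped at 43.7 mm. Now I'll pull it and start raising the lid.

```bash
python3 -m handwheel '[{"tx":0.33,"ty":0.04,"tz":0.3,"ax":0.65,"ay":-5.7,"az":0,"jaw":1},{"tx":0.35,"ty":0.04,"tz":0.36,"ax":0.65,"ay":-5.7,"az":0,"jaw":1},{"tx":0.37,"ty":0.04,"tz":0.41,"ax":0.65,"ay":-5.7,"az":0,"jaw":1},{"tx":0.38,"ty":0.04,"tz":0.45,"ax":0.65,"ay":-5.7,"az":0,"jaw":1},{"tx":0.39,"ty":0.04,"tz":0.5,"ax":0.65,"ay":-5.7,"az":0,"jaw":1},{"tx":-0.08,"ty":-0.01,"tz":0.85,"ax":0.26,"ay":-2.3,"az":0,"jaw":1},{"tx":-0.08,"ty":-0.01,"tz":0.86,"ax":0.26,"ay":-2.3,"az":0,"jaw":1}]' 40
python3 - <<'E'
from h import *
s=sense();print(s["joints"].round(1));go(*tp(.1,.5,.63))
E
```

```text
time: 9.38
eef_pos: [511.1, 23.1, 57.5]
eef_rot: [[0.838, 0.12, 0.532], [0.097, -0.993, 0.071], [0.537, -0.008, -0.843]]
wrist_force: [8.3, -13.7, -16.0]
grip_width: 42.8
grip_force: 39.9
[ -2.7   9.2 135.6  60.8   6.3  21.5]
cm [ 0.14 -0.15  0.53] rotvec [-0.02 -3.63 -0.43] to [512.5  21.6  62.8]
```

Run:
```python
from h import *
rows([tp(t,.5,.56) for t in (.1,.2,.3,.4,.5)])
```

```text
cm [-0.12 -0.18  0.35] rotvec [-0.49  0.35 -0.42] to [509.9  21.3  61. ]
cm [-0.31 -0.04  1.54] rotvec [0. 0. 0.] to [506.8  20.9  76.5]
cm [-0.16 -0.02  1.57] rotvec [0. 0. 0.] to [505.2  20.7  92.2]
cm [-0.   -0.    1.58] rotvec [0. 0. 0.] to [505.2  20.7 107.9]
cm [0.15 0.02 1.57] rotvec [0. 0. 0.] to [506.7  20.9 123.6]
```

```bash
python3 -m handwheel '[{"tx":-0.1,"ty":-0.1,"tz":0.4,"ax":0,"ay":0.3,"az":0,"jaw":1},{"tx":-0.15,"ty":-0.05,"tz":0.75,"ax":0,"ay":0,"az":0,"jaw":1},{"tx":-0.15,"ty":-0.02,"tz":0.8,"ax":0,"ay":0,"az":0,"jaw":1},{"tx":-0.1,"ty":-0.01,"tz":0.8,"ax":0,"ay":0,"az":0,"jaw":1},{"tx":-0.05,"ty":-0.01,"tz":0.8,"ax":0,"ay":0,"az":0,"jaw":1},{"tx":0,"ty":0,"tz":0.8,"ax":0,"ay":0,"az":0,"jaw":1},{"tx":0,"ty":0,"tz":0.8,"ax":0,"ay":0,"az":0,"jaw":1},{"tx":0.1,"ty":0.01,"tz":0.8,"ax":0,"ay":0,"az":0,"jaw":1},{"tx":0.1,"ty":0.01,"tz":0.8,"ax":0,"ay":0,"az":0,"jaw":1}]' 40
python3 - <<'E'
from h import *
s=sense();print(s["joints"].round(1));go(*tp(.5,.5,.56))
p,d,c=snap("top");C=cloud(d,c);np.savez("t5.npz",C=C,p=p)
# lid plane: pixels on far sides of lid between hinge and front
for y in (-100,100):
    for r in (60,100,140,180,195):
        for th in (0,.5):
            P=lidpt(th,r,0,y);f=210/np.tan(np.radians(c["vertical_fov"])/2);q=np.array(c["attitude"]).T@(P-c["origin"])
            u,v=int(c["cx"]-f*q[0]/q[2]),int(c["cy"]+f*q[1]/q[2]);X=C[v,u]-HINGE
            print(y,r,th,"angle",(np.arctan2(X[2],-(X@CX))+.4).round(3),p[v,u])
E
```

```text
time: 10.5
eef_pos: [505.5, 23.5, 124.2]
eef_rot: [[0.842, 0.13, 0.524], [0.105, -0.991, 0.078], [0.529, -0.011, -0.848]]
wrist_force: [-4.5, -31.6, -8.8]
grip_width: 42.9
grip_force: 39.9
[ -3.1   1.5 129.8  19.8  18.2  62.4]
cm [ 0.12 -0.26 -0.05] rotvec [-0.59 -0.2  -0.99] to [506.7  20.9 123.6]
-100 60 0 angle 0.414 [120 121 119]
-100 60 0.5 angle 0.424 [120 122 120]
-100 100 0 angle 0.348 [123 124 123]
-100 100 0.5 angle 0.39 [123 125 124]
-100 140 0 angle 0.379 [126 127 126]
-100 140 0.5 angle 0.38 [126 126 125]
-100 180 0 angle 1.004 [37 41 44]
-100 180 0.5 angle 1.04 [32 32 33]
-100 195 0 angle 1.04 [32 32 33]
-100 195 0.5 angle 0.986 [37 37 39]
100 60 0 angle 0.408 [112 115 115]
100 60 0.5 angle 0.377 [114 116 115]
100 100 0 angle 0.386 [116 117 118]
100 100 0.5 angle 0.391 [113 116 115]
100 140 0 angle 0.391 [117 118 117]
100 140 0.5 angle 0.391 [117 118 118]
100 180 0 angle 0.391 [55 58 56]
100 180 0.5 angle 0.394 [56 56 57]
100 195 0 angle 1.042 [33 34 35]
100 195 0.5 angle 0.392 [59 60 61]
```

The lid is up at 0.39 rad. I'll ease off the sideways load and lift further.

```bash
python3 -m handwheel '[{"tx":0,"ty":-0.12,"tz":0.6,"ax":0,"ay":0,"az":-0.4,"jaw":1},{"tx":0.1,"ty":-0.12,"tz":0.8,"ax":0,"ay":0,"az":-0.4,"jaw":1},{"tx":0.15,"ty":0,"tz":0.8,"ax":0,"ay":0,"az":0,"jaw":1},{"tx":0.2,"ty":0.02,"tz":0.8,"ax":0,"ay":0,"az":0,"jaw":1},{"tx":0.2,"ty":0.02,"tz":0.8,"ax":0,"ay":0,"az":0,"jaw":1},{"tx":0,"ty":0,"tz":0,"ax":0,"ay":0,"az":0,"jaw":1}]' 40
cat > lid.py <<'E'
from h import *
p,d,c=snap("top");C=cloud(d,c)-HINGE
x,y,z=C@CX,C@CY,C[...,2]
m=(d>0)&(abs(y)>60)&(abs(y)<122)&(np.hypot(x,z)<190)&(np.hypot(x,z)>70)&(z>-110)&(p.max(2)<140)
a=np.arctan2(z,-x)[m]+.4;h,e=np.histogram(a,np.arange(-.2,2.8,.05));print("lid angle",np.median(a[abs(a-e[h.argmax()]-.025)<.1]).round(3),h.max(),m.sum())
E
python3 lid.py; python3 -c "
from h import *
s=sense();print(s['joints'].round(1))"
```

```text
time: 11.3
eef_pos: [510.5, 23.4, 161.6]
eef_rot: [[0.846, 0.119, 0.521], [0.094, -0.993, 0.073], [0.526, -0.013, -0.851]]
wrist_force: [-7.0, -20.7, -3.4]
grip_width: 42.6
grip_force: 40.0
lid angle 0.663 2903 3438
[ -2.7  -1.2 125.5  13.5  25.   70. ]
```

```bash
python3 -m handwheel '[{"tx":0,"ty":-0.2,"tz":0,"ax":0,"ay":0,"az":0,"jaw":1},{"tx":0,"ty":0,"tz":0,"ax":0,"ay":0,"az":0,"jaw":0.34},{"tx":0,"ty":0,"tz":0,"ax":0,"ay":0,"az":0,"jaw":0.34},{"tx":0,"ty":0,"tz":0,"ax":0,"ay":0,"az":0,"jaw":0.34},{"tx":0.25,"ty":0.03,"tz":0.95,"ax":0,"ay":0,"az":0,"jaw":0.34},{"tx":0.5,"ty":0.06,"tz":1.9,"ax":0,"ay":0,"az":0,"jaw":0.34},{"tx":0.5,"ty":0.06,"tz":1.9,"ax":0,"ay":0,"az":0,"jaw":0.34},{"tx":0,"ty":0,"tz":2,"ax":0,"ay":0,"az":0,"jaw":0.34}]' 40
python3 lid.py; python3 -c "
from h import *
s=sense();print(s['joints'].round(1))
p,d,c=snap('wrist','w5')"
```

```text
time: 12.35
eef_pos: [528.1, 26.1, 234.5]
eef_rot: [[0.84, 0.116, 0.53], [0.088, -0.993, 0.078], [0.535, -0.019, -0.845]]
wrist_force: [0.9, 0.5, -0.3]
grip_width: 60.2
grip_force: 0.0
lid angle 0.658 1601 2355
[ -2.5  -4.3 116.6  10.   35.8  74.7]
```

View pics/w5.png

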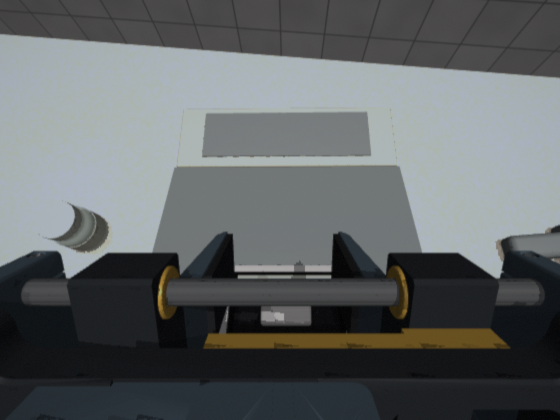

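The lid stays at 0.66 rad after release, and the paddle looks back in its dish at (287,313). Next I'll push the lid from under its front edge, beside the dish, with the fingers shut.

```bash
cat >> h.py <<'E'
def push(th,p=.8,y=-78,gap=0,s=25,r=175):
    R=rot(p);x,z=R[:,0],R[:,2]
    if th-.4<np.pi/2-p: tip=lidpt(th,200,-4,y)-(19+gap)*x+s*z
    else: tip=lidpt(th,r,-4-gap,y)-19*x
    return tip+TIP*z,R
E
python3 - <<'E'
from h import *
a=push(.658,gap=25)
b=(a[0]+np.array([-70,0,60]),a[1])
rows([b,a,push(.658)]+[push(t) for t in np.arange(.8,2.33,.1)])
E
```

```text
cm [-13.58  -8.85  -6.23] rotvec [  0.47 -13.2   -0.3 ] to [393.8 -62.5 174.3]
cm [ 7.  0. -6.] rotvec [0. 0. 0.] to [463.8 -62.5 114.3]
cm [1.73 0.2  1.79] rotvec [0. 0. 0.] to [481.1 -60.5 132.2]
cm [0.86 0.1  2.7 ] rotvec [0. 0. 0.] to [489.7 -59.5 159.2]
cm [0.83 0.09 1.82] rotvec [0. 0. 0.] to [497.9 -58.6 177.4]
cm [1.   0.11 1.73] rotvec [0. 0. 0.] to [508.  -57.5 194.7]
cm [1.17 0.13 1.62] rotvec [0. 0. 0.] to [519.7 -56.1 210.8]
cm [1.27 0.15 1.44] rotvec [0. 0. 0.] to [532.4 -54.7 225.2]
cm [1.28 0.15 1.18] rotvec [0. 0. 0.] to [545.2 -53.2 237.1]
cm [1.39 0.16 1.05] rotvec [0. 0. 0.] to [559.1 -51.6 247.6]
cm [1.49 0.17 0.91] rotvec [0. 0. 0.] to [574.  -49.9 256.6]
cm [1.57 0.18 0.75] rotvec [0. 0. 0.] to [589.7 -48.1 264.1]
cm [1.64 0.19 0.59] rotvec [0. 0. 0.] to [606.1 -46.3 270. ]
cm [1.69 0.19 0.42] rotvec [0. 0. 0.] to [622.9 -44.4 274.2]
cm [1.72 0.2  0.25] rotvec [0. 0. 0.] to [640.1 -42.4 276.7]
cm [1.74 0.2  0.08] rotvec [0. 0. 0.] to [657.5 -40.4 277.5]
cm [ 1.74  0.2  -0.1 ] rotvec [0. 0. 0.] to [674.9 -38.4 276.5]
cm [ 1.72  0.2  -0.27] rotvec [0. 0. 0.] to [692.  -36.5 273.8]
cm [ 1.68  0.19 -0.44] rotvec [0. 0. 0.] to [708.9 -34.6 269.4]
```

```bash
python3 -m handwheel '[{"tx":-4.5,"ty":-1.4,"tz":0.5,"ax":0,"ay":-1.2,"az":0,"jaw":1},{"tx":-4.5,"ty":-2.4,"tz":0,"ax":0,"ay":-3,"az":0,"jaw":1},{"tx":-3.5,"ty":-2.5,"tz":-1.8,"ax":0.2,"ay":-3,"az":-0.1,"jaw":1},{"tx":-1.1,"ty":-2.5,"tz":-2.5,"ax":0.3,"ay":-3,"az":-0.2,"jaw":1},{"tx":0,"ty":0,"tz":-2.4,"ax":0,"ay":-3,"az":0,"jaw":1},{"tx":0,"ty":0,"tz":0,"ax":0,"ay":0,"az":0,"jaw":1}]' 20
python3 - <<'E'
from h import *
s=sense();print(s["joints"].round(1));a=push(.658,gap=25)
rows([(a[0]+np.array([-70,0,60]),a[1]),a,push(.658)])
E
```

```text
time: 13.2
eef_pos: [400.4, -45.7, 179.6]
eef_rot: [[0.729, 0.12, 0.673], [0.078, -0.993, 0.092], [0.68, -0.015, -0.733]]
wrist_force: [-0.5, 0.3, 0.2]
grip_width: 2.8
grip_force: 0.0
[-31.6 -15.2 140.4  55.5  31.6   9.1]
cm [-0.66 -1.68 -0.53] rotvec [-0.5  -3.1  -0.42] to [393.8 -62.5 174.3]
cm [ 7.  0. -6.] rotvec [0. 0. 0.] to [463.8 -62.5 114.3]
cm [1.73 0.2  1.79] rotvec [0. 0. 0.] to [481.1 -60.5 132.2]
```

Run:
```python
from h import *
a=push(.658,p=.74,gap=20)
rows([(a[0]+np.array([-35,0,32]),a[1]),a]+[push(t,p=.74) for t in (.66,.8,.9,1.,1.1,1.2,1.3)])
```

```text
cm [ 2.78 -1.69 -3.04] rotvec [-0.9   0.31 -0.4 ] to [428.2 -62.6 149.2]
cm [ 3.5  0.  -3.2] rotvec [0. 0. 0.] to [463.2 -62.6 117.2]
cm [1.48 0.17 1.39] rotvec [0. 0. 0.] to [477.9 -60.9 131. ]
cm [0.85 0.1  2.66] rotvec [0. 0. 0.] to [486.4 -59.9 157.7]
cm [0.83 0.09 1.82] rotvec [0. 0. 0.] to [494.7 -59.  175.9]
cm [1.   0.11 1.73] rotvec [0. 0. 0.] to [504.8 -57.8 193.1]
cm [1.17 0.13 1.62] rotvec [0. 0. 0.] to [516.5 -56.5 209.3]
cm [1.32 0.15 1.49] rotvec [0. 0. 0.] to [529.7 -55.  224.2]
cm [1.34 0.15 1.24] rotvec [0. 0. 0.] to [543.1 -53.5 236.5]
```

```bash
python3 -m handwheel '[{"tx":1,"ty":-0.8,"tz":-1,"ax":-0.4,"ay":0.2,"az":-0.2,"jaw":1},{"tx":1.8,"ty":-0.9,"tz":-2,"ax":-0.5,"ay":0.1,"az":-0.2,"jaw":1},{"tx":1.75,"ty":0,"tz":-1.6,"ax":0,"ay":0,"az":0,"jaw":1},{"tx":1.75,"ty":0,"tz":-1.6,"ax":0,"ay":0,"az":0,"jaw":1},{"tx":0.5,"ty":0.1,"tz":0.5,"ax":0,"ay":0,"az":0,"jaw":1},{"tx":1,"ty":0.1,"tz":0.9,"ax":0,"ay":0,"az":0,"jaw":1},{"tx":0.4,"ty":0.05,"tz":1.3,"ax":0,"ay":0,"az":0,"jaw":1},{"tx":0.4,"ty":0.05,"tz":1.3,"ax":0,"ay":0,"az":0,"jaw":1},{"tx":0.4,"ty":0.05,"tz":0.9,"ax":0,"ay":0,"az":0,"jaw":1},{"tx":0.4,"ty":0.05,"tz":0.9,"ax":0,"ay":0,"az":0,"jaw":1}]' 20
python3 lid.py
python3 - <<'E'
from h import *
s=sense();print(s["joints"].round(1));go(*push(.9,p=.74))
E
```

```text
time: 14.45
eef_pos: [495.5, -58.2, 177.6]
eef_rot: [[0.732, 0.118, 0.671], [0.09, -0.993, 0.076], [0.676, 0.005, -0.737]]
wrist_force: [-7.3, -1.9, -2.4]
grip_width: 0.3
grip_force: 3.7
lid angle 0.939 3186 3680
[-21.7  -4.7 133.2  57.5  22.3  12.6]
cm [-0.2  -0.08 -0.34] rotvec [ 0.24  0.28 -0.3 ] to [494.7 -59.  175.9]
```

```bash
python3 -m handwheel '[{"tx":1.0,"ty":0.11,"tz":1.73,"ax":0,"ay":0,"az":0,"jaw":1},{"tx":1.17,"ty":0.13,"tz":1.62,"ax":0,"ay":0,"az":0,"jaw":1},{"tx":1.32,"ty":0.15,"tz":1.49,"ax":0,"ay":0,"az":0,"jaw":1},{"tx":1.34,"ty":0.15,"tz":1.24,"ax":0,"ay":0,"az":0,"jaw":1},{"tx":1.39,"ty":0.16,"tz":1.05,"ax":0,"ay":0,"az":0,"jaw":1},{"tx":1.49,"ty":0.17,"tz":0.91,"ax":0,"ay":0,"az":0,"jaw":1},{"tx":1.57,"ty":0.18,"tz":0.75,"ax":0,"ay":0,"az":0,"jaw":1},{"tx":1.64,"ty":0.19,"tz":0.59,"ax":0,"ay":0,"az":0,"jaw":1}]' 20
python3 lid.py
python3 - <<'E'
from h import *
s=sense();print(s["joints"].round(1));rows([push(t,p=.74) for t in (1.7,1.8,1.9,2,2.1,2.2,2.3,2.34)])
E
```

```text
time: 15.5
eef_pos: [606.0, -45.6, 272.7]
eef_rot: [[0.731, 0.118, 0.672], [0.09, -0.993, 0.076], [0.677, 0.004, -0.736]]
wrist_force: [-4.2, -0.3, -0.7]
grip_width: 0.3
grip_force: 1.8
lid angle 1.701 193 634
[-13.4  -0.7 113.8  28.4  28.9  49.4]
cm [-0.43 -0.08 -0.44] rotvec [ 0.23  0.35 -0.24] to [603.9 -46.5 269.5]
cm [1.69 0.19 0.42] rotvec [0. 0. 0.] to [620.8 -44.6 273.7]
cm [1.72 0.2  0.25] rotvec [0. 0. 0.] to [638.  -42.6 276.2]
cm [1.74 0.2  0.08] rotvec [0. 0. 0.] to [655.4 -40.7 277. ]
cm [ 1.74  0.2  -0.1 ] rotvec [0. 0. 0.] to [672.7 -38.7 276. ]
cm [ 1.72  0.2  -0.27] rotvec [0. 0. 0.] to [689.9 -36.7 273.3]
cm [ 1.68  0.19 -0.44] rotvec [0. 0. 0.] to [706.7 -34.8 268.8]
cm [ 0.66  0.08 -0.22] rotvec [0. 0. 0.] to [713.3 -34.1 266.6]
```

```bash
python3 -m handwheel '[{"tx":1.69,"ty":0.19,"tz":0.3,"ax":0,"ay":0,"az":0,"jaw":1},{"tx":1.72,"ty":0.2,"tz":0.2,"ax":0,"ay":0,"az":0,"jaw":1},{"tx":1.74,"ty":0.2,"tz":0.0,"ax":0,"ay":0,"az":0,"jaw":1},{"tx":1.74,"ty":0.2,"tz":-0.1,"ax":0,"ay":0,"az":0,"jaw":1},{"tx":1.72,"ty":0.2,"tz":-0.27,"ax":0,"ay":0,"az":0,"jaw":1},{"tx":0.6,"ty":0.07,"tz":-0.2,"ax":0,"ay":0,"az":0,"jaw":1},{"tx":0.3,"ty":0.03,"tz":-0.1,"ax":0,"ay":0,"az":0,"jaw":1}]' 20
python3 lid.py
```

```text
time: 16.42
eef_pos: [701.7, -36.3, 270.4]
eef_rot: [[0.729, 0.116, 0.674], [0.088, -0.993, 0.075], [0.678, 0.005, -0.735]]
wrist_force: [-2.7, 0.3, 2.6]
grip_width: 0.6
grip_force: 1.5
lid angle 2.219 1530 2082
```

```bash
python3 -m handwheel '[{"tx":0.6,"ty":0.07,"tz":-0.2,"ax":0,"ay":0,"az":0,"jaw":1},{"tx":0.4,"ty":0.05,"tz":-0.15,"ax":0,"ay":0,"az":0,"jaw":1},{"tx":0.1,"ty":0.01,"tz":-0.04,"ax":0,"ay":0,"az":0,"jaw":1}]' 20
python3 lid.py
python3 -m handwheel '[{"tx":0.3,"ty":0.03,"tz":-0.1,"ax":0,"ay":0,"az":0,"jaw":1},{"tx":0.1,"ty":0.01,"tz":-0.03,"ax":0,"ay":0,"az":0,"jaw":1}]' 20
python3 lid.py
```

```text
time: 16.85
eef_pos: [712.5, -35.0, 266.9]
eef_rot: [[0.729, 0.116, 0.675], [0.088, -0.993, 0.075], [0.679, 0.005, -0.734]]
wrist_force: [-1.8, -1.2, 1.8]
grip_width: 0.5
grip_force: 1.3
lid angle 2.284 1828 2248
time: 17.15
eef_pos: [714.3, -34.7, 266.1]
eef_rot: [[0.73, 0.117, 0.673], [0.09, -0.993, 0.075], [0.677, 0.006, -0.736]]
wrist_force: [-22.3, -5.5, 13.2]
grip_width: 0.5
grip_force: 12.6
lid angle 2.29 1677 2232
```

The lid is against its stop (force rises, angle ≈ 2.3). I'll retreat and look inside.

```bash
python3 -m handwheel '[{"tx":-3,"ty":-0.3,"tz":1,"ax":0,"ay":0,"az":0,"jaw":1},{"tx":-5,"ty":0,"tz":1,"ax":0,"ay":2,"az":0,"jaw":1},{"tx":-5,"ty":2,"tz":0,"ax":0,"ay":5,"az":0,"jaw":0.6},{"tx":-4,"ty":4,"tz":0,"ax":0,"ay":5,"az":-2,"jaw":0.4},{"tx":-3,"ty":4.5,"tz":0,"ax":0,"ay":5,"az":-2,"jaw":0.4},{"tx":-2,"ty":5,"tz":0,"ax":0,"ay":5,"az":-2,"jaw":0.4},{"tx":-1,"ty":5,"tz":0,"ax":0,"ay":5,"az":-2,"jaw":0.4},{"tx":-1,"ty":5,"tz":-1,"ax":0,"ay":5,"az":-2,"jaw":0.4},{"tx":-1,"ty":5,"tz":-2,"ax":0,"ay":5,"az":0,"jaw":0.4},{"tx":-1,"ty":4,"tz":-2,"ax":0,"ay":4,"az":0,"jaw":0.4},{"tx":0,"ty":0,"tz":0,"ax":0,"ay":0,"az":0,"jaw":0.4}]' 30
python3 lid.py
python3 - <<'E'
from h import *
s=sense();print(s["joints"].round(1))
y=np.radians(-3.5);R=np.c_[[np.cos(y),np.sin(y),0],[np.sin(y),-np.cos(y),0],[0,0,-1.]]
t=np.array([439.6,325.1,0])
rows([(t+[0,0,138],R),(t+[0,0,70+0-19-TIP],R)])
p,d,c=snap("top");np.savez("t6.npz",p=p,d=d)
cv2.imwrite("pics/t6.png",cv2.resize(p[100:300,100:380],None,fx=2.8,fy=2.8,interpolation=cv2.INTER_CUBIC)[:,:,::-1])
C=cloud(d,c);z=C[...,2]
for pc in ((-20,50),(-20,-50)):
    W=case(*pc,0);m=(np.hypot(C[...,0]-W[0],C[...,1]-W[1])<10);print(pc,W.round(1),np.median(z[m]).round(1))
E
```

```text
time: 18.58
eef_pos: [455.3, 309.3, 232.1]
eef_rot: [[0.997, -0.067, 0.027], [-0.067, -0.998, 0.004], [0.027, -0.006, -1.0]]
wrist_force: [0.5, -1.1, 0.1]
grip_width: 54.4
grip_force: 0.0
lid angle 2.288 2740 3701
[ 33.3  13.5  88.8  -0.7  76.2 127.4]
cm [-1.6   1.7  -9.56] rotvec [-0.26  1.68  0.42] to [439.6 325.1 138. ]
cm [  0.    0.  -11.9] rotvec [0. 0. 0.] to [439.6 325.1  19. ]
(-20, 50) [5.627e+02 7.760e+01 4.000e-01] 92.8
(-20, -50) [ 5.74e+02 -2.17e+01  4.00e-01] 11.3
```

View pics/t6.png

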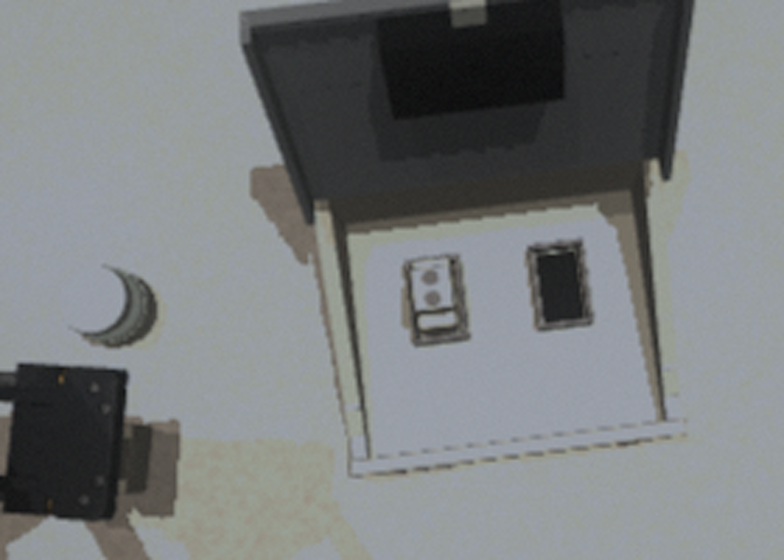

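The lid is open. The fitted cassette is in the left pocket (crop (436,300)) and the right pocket (crop (558,288)) is empty, with a dark pad at depth z ≈ 11. I'll measure the pocket and both cassettes.

Run:
```python
from h import *
t=np.load("t6.npz");p,d=t["p"],t["d"];c=cams.calibration("top");C=cloud(d,c)
g=p.max(2);m=np.zeros(g.shape,np.uint8);m[183:222,284:318]=(g[183:222,284:318]<60)
q=max(cv2.findContours(m,cv2.RETR_EXTERNAL,cv2.CHAIN_APPROX_NONE)[0],key=cv2.contourArea)[:,0]
Q=onplane(c,q,Z,11.)
r=cv2.minAreaRect(Q[:,:2].astype(np.float32));print("pad",r,len(q));print("pred",case(-20,-50,11).round(1))
def an(C,ctr,z0,yaw):
    P=C.reshape(-1,3)-np.array([*ctr,z0]);P=P[np.linalg.norm(P[:,:2],axis=1)<45]
    ax=np.array([np.cos(yaw),np.sin(yaw),0]);ay=np.array([-np.sin(yaw),np.cos(yaw),0])
    for lo,hi in ((45,66),(74,95)):
        q=P[(P[:,2]>lo)&(P[:,2]<hi)];print(lo,len(q),"x",np.percentile(q@ax,[1,99]).round(1),"y",np.percentile(q@ay,[1,99]).round(1))
print("fitted");an(C,case(-20,50,0)[:2],10,YAW)
z=np.load("top0.npz");print("spare");an(cloud(z["d"],z),(439.6,325.1),0,np.radians(-3.5))
```

```text
pad ((577.8289184570312, -23.47876739501953), (60.14563751220703, 34.70993423461914), 6.216132640838623) 95
pred [574.  -21.7  11.4]
fitted
45 133 x [-27.   26.4] y [-14.6  14.3]
74 222 x [-16.1  15.7] y [-14.3  15.1]
spare
45 197 x [-26.4  26.5] y [-14.9  15. ]
74 236 x [-15.6  15.5] y [-14.7  15.2]
```

```bash
python3 -m handwheel '[{"tx":-0.8,"ty":0.8,"tz":-3,"ax":-0.26,"ay":1.7,"az":0.4,"jaw":0.4},{"tx":-0.8,"ty":0.9,"tz":-3.5,"ax":0,"ay":0,"az":0,"jaw":0.4},{"tx":0,"ty":0,"tz":-3,"ax":0,"ay":0,"az":0,"jaw":0.4},{"tx":0,"ty":0,"tz":0,"ax":0,"ay":0,"az":0,"jaw":0.4}]' 20
python3 - <<'E'
from h import *
y=np.radians(-3.5);R=np.c_[[np.cos(y),np.sin(y),0],[np.sin(y),-np.cos(y),0],[0,0,-1.]]
go(np.array([439.6,325.1,19]),R)
E
```

```text
time: 19.18
eef_pos: [438.0, 322.7, 137.9]
eef_rot: [[0.998, -0.064, -0.003], [-0.064, -0.998, -0.001], [-0.003, 0.001, -1.0]]
wrist_force: [-0.5, -0.6, 0.2]
grip_width: 54.6
grip_force: 0.0
cm [  0.16   0.24 -11.89] rotvec [ 0.07 -0.15  0.17] to [439.6 325.1  19. ]
```

```bash
python3 -m handwheel '[{"tx":0.16,"ty":0.24,"tz":-1.5,"ax":0,"ay":-0.1,"az":0.2,"jaw":0.4},{"tx":0,"ty":0,"tz":-3,"ax":0,"ay":0,"az":0,"jaw":0.4},{"tx":0,"ty":0,"tz":-3,"ax":0,"ay":0,"az":0,"jaw":0.4},{"tx":0,"ty":0,"tz":-2.4,"ax":0,"ay":0,"az":0,"jaw":0.4},{"tx":0,"ty":0,"tz":-1.5,"ax":0,"ay":0,"az":0,"jaw":0.4},{"tx":0,"ty":0,"tz":-0.5,"ax":0,"ay":0,"az":0,"jaw":0.4},{"tx":0,"ty":0,"tz":0,"ax":0,"ay":0,"az":0,"jaw":0.4},{"tx":0,"ty":0,"tz":0,"ax":0,"ay":0,"az":0,"jaw":1},{"tx":0,"ty":0,"tz":0,"ax":0,"ay":0,"az":0,"jaw":1},{"tx":0,"ty":0,"tz":0,"ax":0,"ay":0,"az":0,"jaw":1},{"tx":0,"ty":0,"tz":0,"ax":0,"ay":0,"az":0,"jaw":1}]' 20
python3 -c "
from h import *
s=sense();print(s['eef_pos'],s['eef_rot'].round(4))"
```

```text
time: 20.55
eef_pos: [441.9, 327.2, 21.9]
eef_rot: [[0.998, -0.06, 0.005], [-0.06, -0.998, 0.003], [0.005, -0.003, -1.0]]
wrist_force: [-0.3, -0.9, 3.4]
grip_width: 29.8
grip_force: 19.9
[441.94844215 327.22056924  21.89704429] [[ 0.9982 -0.0598  0.005 ]
 [-0.0598 -0.9982  0.0028]
 [ 0.0048 -0.0031 -1.    ]]
```

The cassette is gripped at 29.8 mm. In the pocket, the gripper body would come close to the open lid's skirt, so I'll regrip 10 mm further forward.

```bash
python3 -m handwheel '[{"tx":0,"ty":0,"tz":0,"ax":0,"ay":0,"az":0,"jaw":0.5},{"tx":0,"ty":0,"tz":0,"ax":0,"ay":0,"az":0,"jaw":0.5},{"tx":-0.5,"ty":0.03,"tz":0,"ax":0,"ay":0,"az":0,"jaw":0.5},{"tx":-0.5,"ty":0.03,"tz":0,"ax":0,"ay":0,"az":0,"jaw":0.5},{"tx":0,"ty":0,"tz":0,"ax":0,"ay":0,"az":0,"jaw":0.5},{"tx":0,"ty":0,"tz":0,"ax":0,"ay":0,"az":0,"jaw":1},{"tx":0,"ty":0,"tz":0,"ax":0,"ay":0,"az":0,"jaw":1},{"tx":0,"ty":0,"tz":0,"ax":0,"ay":0,"az":0,"jaw":1}]' 25
python3 -m handwheel '[{"tx":0,"ty":0,"tz":0,"ax":0,"ay":0,"az":0,"jaw":1}]' 25
python3 - <<'E'
from h import *
s=sense();p=np.array(s["eef_pos"]);print(p,s["joints"].round(1))
off=np.array([439.6,325.1])-p[:2]
a=np.radians(10);off=np.array([[np.cos(a),-np.sin(a)],[np.sin(a),np.cos(a)]])@off;print("cas rel tcp",off)
t=np.array([574.5,-21.6]);t=t-(off@CX[:2])*CX[:2]   # y self-centred
R=rot(0);rows([(np.r_[t,185],R),(np.r_[t,p[2]+10.5],R)])
E
```

```text
time: 21.55
eef_pos: [431.8, 327.7, 21.5]
eef_rot: [[0.998, -0.06, 0.004], [-0.06, -0.998, 0.002], [0.004, -0.003, -1.0]]
wrist_force: [0.0, 0.3, 1.1]
grip_width: 29.9
grip_force: 25.0
time: 21.68
eef_pos: [431.8, 327.7, 21.5]
eef_rot: [[0.998, -0.06, 0.005], [-0.06, -0.998, 0.003], [0.004, -0.003, -1.0]]
wrist_force: [-0.4, 0.7, -0.1]
grip_width: 30.2
grip_force: 25.0
[431.84937611 327.69913886  21.50424338] [ 36.   23.9 106.7  -0.   49.1 129.5]
cas rel tcp [ 8.08421022 -1.21377039]
cm [ 13.48 -35.02  16.35] rotvec [-0.17  0.25  9.93] to [566.7 -22.5 185. ]
cm [  0.    0.  -15.3] rotvec [0. 0. 0.] to [566.7 -22.5  32. ]
```

```bash
python3 -m handwheel '[{"tx":0,"ty":0,"tz":1,"ax":0,"ay":0,"az":0,"jaw":1},{"tx":0,"ty":0,"tz":2.5,"ax":0,"ay":0,"az":0,"jaw":1},{"tx":0,"ty":0,"tz":3.5,"ax":0,"ay":0,"az":0,"jaw":1},{"tx":0,"ty":0,"tz":3.5,"ax":0,"ay":0,"az":0,"jaw":1},{"tx":0,"ty":0,"tz":3.5,"ax":0,"ay":0,"az":0,"jaw":1},{"tx":0.2,"ty":-1,"tz":2.3,"ax":0,"ay":0.2,"az":0.5,"jaw":1},{"tx":1,"ty":-2.5,"tz":0,"ax":0,"ay":0,"az":0.8,"jaw":1},{"tx":1.3,"ty":-3.5,"tz":0,"ax":0,"ay":0,"az":1,"jaw":1},{"tx":1.5,"ty":-4,"tz":0,"ax":0,"ay":0,"az":1.1,"jaw":1},{"tx":1.5,"ty":-4,"tz":0,"ax":0,"ay":0,"az":1.1,"jaw":1},{"tx":1.5,"ty":-4,"tz":0,"ax":0,"ay":0,"az":1.1,"jaw":1},{"tx":1.5,"ty":-4,"tz":0,"ax":0,"ay":0,"az":1.1,"jaw":1},{"tx":1.5,"ty":-4,"tz":0,"ax":0,"ay":0,"az":1.1,"jaw":1},{"tx":1.4,"ty":-3.5,"tz":0,"ax":0,"ay":0,"az":1,"jaw":1},{"tx":1.2,"ty":-2.5,"tz":0,"ax":0,"ay":0,"az":0.7,"jaw":1},{"tx":0.9,"ty":-2,"tz":0,"ax":0,"ay":0,"az":0.4,"jaw":1},{"tx":0,"ty":0,"tz":0,"ax":0,"ay":0,"az":0,"jaw":1},{"tx":0,"ty":0,"tz":0,"ax":0,"ay":0,"az":0,"jaw":1}]' 25
cat > place.py <<'E'
from h import *
s=sense();print(s["joints"].round(1));go(np.array([566.7,-22.0,32.0]),rot(0))
p,d,c=snap("wrist","pl")
p0=np.array(s["eef_pos"]);R=np.array(s["eef_rot"]);C=cloud(d,c);T=(C-p0)@R
print("cassette pts in tool")
for lo,hi in ((-60,-38),(-32,-20)): 
    m=(T[...,2]>-100)&(abs(T[...,1]+1.4)<17)&(T[...,2]<20)&(abs(T[...,0])<60)&(d>0);P=T[m]
for lo in range(-80,20,8):
    q=P[(P[:,2]>=lo)&(P[:,2]<lo+8)]
    if len(q)>5: print(lo,len(q),np.percentile(q[:,0],[2,98]).round(1),np.percentile(q[:,1],[2,98]).round(1))
E
python3 place.py
```

```text
time: 23.92
eef_pos: [566.3, -21.8, 184.5]
eef_rot: [[0.994, 0.113, -0.0], [0.113, -0.994, 0.003], [0.0, -0.003, -1.0]]
wrist_force: [-0.5, 0.6, -1.7]
grip_width: 29.9
grip_force: 25.0
[-3.5 17.4 90.3  0.2 72.3 80. ]
cm [  0.04  -0.02 -15.25] rotvec [-0.18 -0.01  0.03] to [566.7 -22.   32. ]
cassette pts in tool
-80 181 [-14.2  17.7] [-18.1  15.3]
-72 161 [-14.4  17.7] [-18.2  15.3]
-64 2715 [ 2.2 25.8] [-16.4  13.5]
-56 266 [17.3 26.2] [-17.8  14.9]
-48 228 [17.3 26.2] [-15.8  15. ]
-40 1019 [25.5 36.3] [-15.4  12.4]
-32 174 [26.3 37. ] [-16.1  13.3]
-24 121 [35.9 37. ] [-14.6  12. ]
-16 95 [35.7 36.9] [-14.9  12.5]
-8 92 [35.9 36.9] [-14.8  12.4]
0 84 [35.8 36.9] [-14.9  12. ]
8 62 [36.  36.8] [-14.4  12. ]
16 34 [35.7 36.7] [-14.4  11.5]
```

View pics/pl.png

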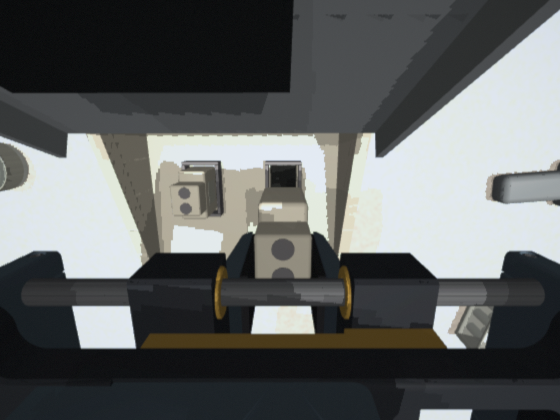

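The wrist view shows the cassette held upright at (283,235), with the empty pocket just ahead of it at (283,172). I'll compare cassette and pocket in this one camera, so any bias cancels.

Run:
```python
from h import *
s=sense();p0=np.array(s["eef_pos"]);R=np.array(s["eef_rot"])
p,d,c=snap("wrist");C=cloud(d,c);T=(C-p0)@R
# rim tops
m=(d>0)&(abs(C[...,2]-30)<5)&(abs(T[...,1])<40)&(abs(T[...,0]-30)<60)
P=T[m];v,u=np.nonzero(m);print(len(P),"x",np.percentile(P[:,0],[1,50,99]).round(1),"y",np.percentile(P[:,1],[1,50,99]).round(1),"u",u.min(),u.max(),"v",v.min(),v.max())
# dark floor + boundary by image along centre column
for col in (276,283,290):
    print(col,[(r,int(p[r,col].max()),T[r,col].round(0).tolist()[0],int(C[r,col,2])) for r in range(152,194,2)])
for r in (170,178):
    print(r,[(k,int(p[r,k].max()),T[r,k,1].round(1),int(C[r,k,2])) for k in range(256,312,2)])
```

```text
322 x [13.5 37.6 43.7] y [-22.7  -0.2  21. ] u 265 301 v 161 187
276 [(152, 242, 53.0, 9), (154, 243, 51.0, 10), (156, 243, 48.0, 8), (158, 243, 46.0, 9), (160, 192, 44.0, 17), (162, 144, 43.0, 29), (164, 127, 40.0, 28), (166, 41, 36.0, 9), (168, 38, 33.0, 12), (170, 36, 31.0, 9), (172, 24, 28.0, 10), (174, 24, 26.0, 11), (176, 24, 23.0, 10), (178, 36, 21.0, 10), (180, 26, 18.0, 8), (182, 27, 16.0, 11), (184, 39, 13.0, 10), (186, 42, 10.0, 8), (188, 90, 37.0, 172), (190, 92, 37.0, 179), (192, 96, 37.0, 189)]
283 [(152, 243, 53.0, 10), (154, 243, 50.0, 8), (156, 243, 48.0, 10), (158, 243, 46.0, 10), (160, 191, 44.0, 18), (162, 144, 42.0, 28), (164, 125, 40.0, 29), (166, 42, 36.0, 10), (168, 37, 33.0, 11), (170, 33, 31.0, 9), (172, 25, 28.0, 11), (174, 26, 26.0, 9), (176, 25, 23.0, 9), (178, 25, 21.0, 9), (180, 25, 18.0, 11), (182, 23, 15.0, 10), (184, 25, 13.0, 10), (186, 32, 10.0, 10), (188, 90, 37.0, 171), (190, 92, 37.0, 180), (192, 94, 37.0, 188)]
290 [(152, 243, 53.0, 8), (154, 243, 51.0, 10), (156, 243, 48.0, 8), (158, 243, 46.0, 10), (160, 191, 44.0, 16), (162, 144, 42.0, 28), 
[... 1487 characters left out ...]
-19.0), 27), (270, 81, np.float64(-17.4), 9), (272, 24, np.float64(-14.8), 10), (274, 24, np.float64(-12.2), 11), (276, 36, np.float64(-9.7), 10), (278, 35, np.float64(-7.2), 10), (280, 22, np.float64(-4.6), 9), (282, 25, np.float64(-2.1), 9), (284, 23, np.float64(0.5), 9), (286, 24, np.float64(3.0), 10), (288, 24, np.float64(5.6), 9), (290, 22, np.float64(8.1), 10), (292, 22, np.float64(10.7), 8), (294, 23, np.float64(13.2), 9), (296, 91, np.float64(15.7), 10), (298, 80, np.float64(17.2), 30), (300, 100, np.float64(19.7), 29), (302, 144, np.float64(23.4), 8), (304, 165, np.float64(25.9), 10), (306, 230, np.float64(28.5), 9), (308, 242, np.float64(31.0), 9), (310, 242, np.float64(33.4), 11)]
```

The cassette centre matches the pocket centre to within 1 mm. I'll lower it.

```bash
python3 -m handwheel '[{"tx":0.0,"ty":-0.03,"tz":-1.5,"ax":-0.2,"ay":0,"az":0,"jaw":1},{"tx":0,"ty":0,"tz":-2.5,"ax":0,"ay":0,"az":0,"jaw":1},{"tx":0,"ty":0,"tz":-2.5,"ax":0,"ay":0,"az":0,"jaw":1},{"tx":0,"ty":0,"tz":-2.5,"ax":0,"ay":0,"az":0,"jaw":1},{"tx":0,"ty":0,"tz":-2,"ax":0,"ay":0,"az":0,"jaw":1},{"tx":0,"ty":0,"tz":-1,"ax":0,"ay":0,"az":0,"jaw":1},{"tx":0,"ty":0,"tz":0,"ax":0,"ay":0,"az":0,"jaw":1},{"tx":0,"ty":0,"tz":0,"ax":0,"ay":0,"az":0,"jaw":1}]' 25; python3 -c "
from h import *
go(np.array([566.5,-22.1,32.0]),rot(0))"
```

```text
time: 25.02
eef_pos: [567.4, -22.5, 65.1]
eef_rot: [[0.994, 0.113, 0.002], [0.113, -0.994, -0.001], [0.002, 0.001, -1.0]]
wrist_force: [0.4, 0.4, -0.9]
grip_width: 29.6
grip_force: 25.0
cm [-0.09  0.04 -3.31] rotvec [0.06 0.11 0.02] to [566.5 -22.1  32. ]
```

```bash
python3 -m handwheel '[{"tx":-0.08,"ty":0.03,"tz":-0.5,"ax":0,"ay":0.1,"az":0,"jaw":1},{"tx":0,"ty":0,"tz":-0.8,"ax":0,"ay":0,"az":0,"jaw":1},{"tx":0,"ty":0,"tz":-0.6,"ax":0,"ay":0,"az":0,"jaw":1},{"tx":0,"ty":0,"tz":-0.4,"ax":0,"ay":0,"az":0,"jaw":1},{"tx":0,"ty":0,"tz":-0.3,"ax":0,"ay":0,"az":0,"jaw":1},{"tx":0,"ty":0,"tz":-0.2,"ax":0,"ay":0,"az":0,"jaw":1},{"tx":0,"ty":0,"tz":-0.2,"ax":0,"ay":0,"az":0,"jaw":1},{"tx":0,"ty":0,"tz":0,"ax":0,"ay":0,"az":0,"jaw":1}]' 25
```

```text
time: 26.02
eef_pos: [565.9, -22.3, 34.4]
eef_rot: [[0.994, 0.113, -0.002], [0.113, -0.994, -0.001], [-0.002, 0.001, -1.0]]
wrist_force: [-0.3, -0.5, -1.3]
grip_width: 29.8
grip_force: 25.0
```

Not touching yet. I'll go down in small steps.

```bash
python3 -m handwheel '[{"tx":0,"ty":0,"tz":-0.1,"ax":0,"ay":0,"az":0,"jaw":1},{"tx":0,"ty":0,"tz":-0.1,"ax":0,"ay":0,"az":0,"jaw":1},{"tx":0,"ty":0,"tz":0,"ax":0,"ay":0,"az":0,"jaw":1}]' 25;python3 -m handwheel '[{"tx":0,"ty":0,"tz":-0.08,"ax":0,"ay":0,"az":0,"jaw":1},{"tx":0,"ty":0,"tz":0,"ax":0,"ay":0,"az":0,"jaw":1}]' 25
```

```text
time: 26.4
eef_pos: [565.8, -22.3, 32.4]
eef_rot: [[0.994, 0.113, -0.002], [0.113, -0.994, -0.001], [-0.002, 0.001, -1.0]]
wrist_force: [0.3, 0.2, -1.5]
grip_width: 29.5
grip_force: 25.0
time: 26.65
eef_pos: [566.0, -22.3, 31.7]
eef_rot: [[0.994, 0.113, -0.001], [0.113, -0.994, -0.001], [-0.001, 0.001, -1.0]]
wrist_force: [0.7, 0.5, -2.3]
grip_width: 29.9
grip_force: 25.0
```

```bash
for i in 1 2; do :; done; python3 -m handwheel '[{"tx":0,"ty":0,"tz":-0.06,"ax":0,"ay":0,"az":0,"jaw":1},{"tx":0,"ty":0,"tz":0,"ax":0,"ay":0,"az":0,"jaw":1}]' 25|grep -E "pos|force";python3 -m handwheel '[{"tx":0,"ty":0,"tz":-0.06,"ax":0,"ay":0,"az":0,"jaw":1},{"tx":0,"ty":0,"tz":0,"ax":0,"ay":0,"az":0,"jaw":1}]' 25|grep -E "pos|force"
```

```text
eef_pos: [566.0, -22.3, 31.6]
wrist_force: [-0.8, 0.2, 5.6]
grip_force: 25.0
eef_pos: [566.0, -22.4, 31.6]
wrist_force: [-3.6, 0.2, 9.1]
grip_force: 25.0
```

Seated: contact at 31.6, where 31.5 was expected. Now I'll release gently, rise and check.

```bash
python3 -m handwheel '[{"tx":0,"ty":0,"tz":0.06,"ax":0,"ay":0,"az":0,"jaw":1},{"tx":0,"ty":0,"tz":0,"ax":0,"ay":0,"az":0,"jaw":0.6},{"tx":0,"ty":0,"tz":0,"ax":0,"ay":0,"az":0,"jaw":0.5},{"tx":0,"ty":0,"tz":0,"ax":0,"ay":0,"az":0,"jaw":0.5},{"tx":0,"ty":0,"tz":1,"ax":0,"ay":0,"az":0,"jaw":0.5},{"tx":0,"ty":0,"tz":3,"ax":0,"ay":0,"az":0,"jaw":0.5},{"tx":0,"ty":0,"tz":4,"ax":0,"ay":0,"az":0,"jaw":0.5},{"tx":-1,"ty":0,"tz":4,"ax":0,"ay":0,"az":0,"jaw":0.5},{"tx":-4,"ty":-2,"tz":3,"ax":0,"ay":0,"az":0,"jaw":0.5},{"tx":-5,"ty":-4,"tz":1,"ax":0,"ay":0,"az":0,"jaw":0.5},{"tx":-5,"ty":-5,"tz":0,"ax":0,"ay":0,"az":0,"jaw":0.5},{"tx":-4,"ty":-5,"tz":0,"ax":0,"ay":0,"az":0,"jaw":0.5},{"tx":-2,"ty":-5,"tz":0,"ax":0,"ay":0,"az":0,"jaw":0.5},{"tx":0,"ty":-5,"tz":0,"ax":0,"ay":0,"az":0,"jaw":0.5},{"tx":0,"ty":0,"tz":0,"ax":0,"ay":0,"az":0,"jaw":0.5}]' 25
python3 lid.py
python3 - <<'E'
from h import *
p,d,c=snap("top");C=cloud(d,c)
cv2.imwrite("pics/end.png",cv2.resize(p[100:290,100:480],(760,380),interpolation=cv2.INTER_CUBIC)[:,:,::-1])
for yy in (50,-50):
    P=(C-case(-20,yy,10)).reshape(-1,3);P=P[(abs(P@CX)<40)&(abs(P@CY)<26)]
    for lo,hi in ((45,66),(72,95)):
        q=P[(P[:,2]>lo)&(P[:,2]<hi)];print(yy,lo,len(q),"x",np.percentile(q@CX,[1,99]).round(1),"y",np.percentile(q@CY,[1,99]).round(1),"z",np.median(q[:,2]).round(1))
E
```

```text
time: 29.02
eef_pos: [364.3, -276.7, 191.3]
eef_rot: [[0.994, 0.108, -0.0], [0.108, -0.994, -0.002], [-0.0, 0.002, -1.0]]
wrist_force: [-0.4, 0.3, -0.2]
grip_width: 45.9
grip_force: 0.0
lid angle 2.289 2727 3682
50 45 136 x [-27.   26.5] y [-14.7  14.3] z 55.7
50 72 224 x [-16.   15.2] y [-14.4  15.1] z 82.3
-50 45 133 x [-27.8  25.7] y [-13.9  14.9] z 56.3
-50 72 219 x [-16.8  14.5] y [-14.4  14.5] z 82.4
```

View pics/end.png

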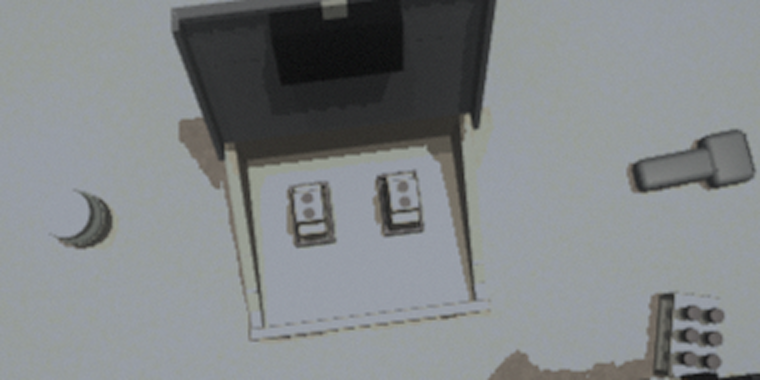

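Both cassettes sit level and aligned, at crop (310,212) and (402,202). The lid is at its stop: 2.29 rad measured on its 4 mm-thick underside corresponds to about 2.32. The jar, rack and scanner are where they were.

```bash
python3 -c "
from station import workorder
print(workorder.sign_off())"
```

```text
the job is handed in; nothing more can be done
None
```

I handed the job in at about 29 s: the lid is open against its stop, the spare cassette is seated upright in the empty pocket, and the jar, rack, scanner and fitted cassette showed no movement in the last top view; I last saw the paddle only partly, back in its dish, just after releasing it.

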